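# Stow furniture risers socket-down in a prised-open case

## Robot

A 7-joint arm with a two-finger parallel gripper is mounted at the origin on the work surface. World frame = base frame: x ahead of the robot, y to its left, z up, the work surface at z = 0. Lengths are in m, angles in degrees, forces in N, time in s.
With the tool pointing down it reaches from about 0.425 to 0.875 m from the base axis. Payload 4.7 kg.
Tool frame: the origin (TCP) lies midway between the tips of the shut fingers; the grasp point (between the pads) lies 19 mm behind it (r.grip_point_offset is the distance from the TCP to the grasp point, in m); z points along the fingers, y is the line along which they close (so a half turn about z gives the same grasp; the last joint's range is limited). The gripper opens to 85 mm and grips with 20 to 120 N. Pads are 22 mm wide; open, the fingers measure 114 mm over their backs; the gripper's body (76 mm by 85 mm) begins 54 mm behind the grasp point. The pads swing forward as they close: fully open they stand 13 mm farther back than shut.
Start: joints at [-69.551, 18.392, -4.016, 83.108, 1.295, 78.541, -3.26], TCP at [0.219, 0.612, 0.231] pointing down, gripper open.
Joint ranges: [-163.93, 163.93], [-17.29, 119.83], [-79.2, 71.16], [3.27, 140.29], [-89.18, 269.18], [5.43, 117.66], [-154.24, 154.24]. Speed limits (degrees/s): [147.25, 147.25, 180, 180, 180, 180, 180].

## Interface

Orientations are given as a 3x3 rotation matrix whose columns are the frame's x, y, z axes.
In Python, from cell import r, viewer gives the robot as it stands. The module is installed in compiled form; this text tells all that it offers.
- The arm moves only by the shell command python3 -m jog 'ROWS' [OPENING] [FORCE]. ROWS is JSON, a list of rows, each an object of numbers: "tx", "ty", "tz": the shift along the tool's x, y, z scaled (see below); "ax", "ay", "az": the turn, a rotation vector about the tool's x, y, z scaled (see below). In form: [{"tx": .., "ty": .., "tz": .., "ax": .., "ay": .., "az": ..}, ...]. A call has 1 to 20 rows; each row shifts and turns the commanded pose from where the row before left it, along the tool's axes as they then stand; what a row does not reach is not made up. The controller multiplies each number of a shift by 800 mm and each number of a turn by 120 degrees. A row lasts 1/10 s, in which the tool goes at most 50 mm and 8.59 degrees, less where a joint would pass 70% of its speed; a pose out of reach is approached as far as the arm can. A call with a number of a shift or a turn outside -1 to 1 is refused whole. A call with a gripper value outside its range is refused whole. OPENING is the closure, from 0 (fully open) to 1 (shut), set as the call begins (- or left out, the last holds). The fingers move at their own pace and stop on an object; FORCE is the grip in N (left out, the last holds). Time passes only in rows, so rows that do not move let the fingers close. It gives the time, the measured TCP pose, the force, the opening and the grip force at its end, in the units of the state.
- r.get_state(): the state, without advancing time (a new reading comes with each control period).
- viewer.snapshot(name): name is "scene" or "top"; returns a dict with "frame" (400x640x3 uint8, red, green, blue), "depth" (400x640 float32, m along the optical axis (not along the pixel's ray), 0 where there is no reading), "intrinsics" (3x3 intrinsics, pixels), "extrinsics" (4x4, takes a point from camera to world coordinates). Camera axes: x right, y up, looking along -z (the intrinsics and any distortion apply to the point x, -y, -z); pixel columns grow to the right and rows downward; lengths in m; the calibration is good to about 2 mm. A picture is of the moment at which its call begins.
- r.hand_in(): hands the job in; it is judged then, once.
The state is a dict: "time": time; "qpos": joint angles; "qvel": joint speeds; "tau": joint torques, N m; "eef_pos": TCP position; "tool_rot": TCP orientation; "ft_force": force on the tool from outside, world axes, zero at the start; "torque": the same for the moment, N m; "grip_width": opening from 0.0 (shut) to 1.0 (fully open); "grip_force": force on a finger pad.
Only numpy, scipy, OpenCV 4.12 (cv2) and the standard library are available. Lean on these libraries where they do the work, as an engineer would, in place of code of your own. Each camera call takes 0.05 s, during which the arm holds its last target. There are 200 camera calls.

## Task

Pack the grey furniture risers away: prise the case's flush lid up with the blade of the flat knife (not with the fingers), then put every riser on the bench into a pocket of its own, socket face down and fully seated, turning over any that lie the wrong way up. When all are in, shut the lid gently until it is fully closed, with the knife laid flat back on its rubber mat, and leave the tape roll, carton and dish alone.

Things in the scene. Friction and masses are not known exactly. Their poses are not given: they have to be found in the camera images.
- riser_a: grey hard-plastic furniture riser, a block 90 (x) x 60 (y) x 40 (z) mm, 150 g. Origin at the block's centre. Its +z face has the socket, an open recess 70 x 40 mm and 24 mm deep with walls 10 mm thick; the -z face is plain. Starts lying flat with the socket up or down; two or three risers are present.
- riser_b: grey hard-plastic furniture riser, a block 90 (x) x 60 (y) x 40 (z) mm, 150 g. Origin at the block's centre. Its +z face has the socket, an open recess 70 x 40 mm and 24 mm deep with walls 10 mm thick; the -z face is plain. Starts lying flat with the socket up or down; two or three risers are present.
- riser_c: grey hard-plastic furniture riser, a block 90 (x) x 60 (y) x 40 (z) mm, 150 g. Origin at the block's centre. Its +z face has the socket, an open recess 70 x 40 mm and 24 mm deep with walls 10 mm thick; the -z face is plain. Starts lying flat with the socket up or down; two or three risers are present.
- riser_d: grey hard-plastic furniture riser, a block 90 (x) x 60 (y) x 40 (z) mm, 150 g. Origin at the block's centre. Its +z face has the socket, an open recess 70 x 40 mm and 24 mm deep with walls 10 mm thick; the -z face is plain. Starts lying flat with the socket up or down; two or three risers are present.
- case: grey case fixed to the bench, 130 (x) x 320 (y) mm, walls 6 mm thick, 62 mm high, floor 5 mm. Origin under its centre; front faces -x, hinge along the +x top edge, z up. Three pockets in a row along y between ribs whose tops are 20 mm above the bench. A ledge along the front, 14 mm deep, top 53 mm above the bench, leaves a slot 9 mm high and 14 mm deep under the lid's lip for the blade.
- pocket0 (a point): pocket floor centre, 5 mm above the bench, axes as the case. The pocket is 104 (x) x 70 (y) mm and 15 mm deep; pockets are 92 mm apart along y. A riser lies in it with its long side along the case's x, its centre 20 mm above this point.
- pocket1 (a point): pocket floor centre, 5 mm above the bench, axes as the case. The pocket is 104 (x) x 70 (y) mm and 15 mm deep; pockets are 92 mm apart along y. A riser lies in it with its long side along the case's x, its centre 20 mm above this point.
- pocket2 (a point): pocket floor centre, 5 mm above the bench, axes as the case. The pocket is 104 (x) x 70 (y) mm and 15 mm deep; pockets are 92 mm apart along y. A riser lies in it with its long side along the case's x, its centre 20 mm above this point.
- lid (a joint): angle of the case's lid: 0 shut, grows as its front edge swings up, stop at 2.5; a stiff hinge, it stays where it is left. The lid is a flat board 144 x 320 x 6 mm, 180 g.
- lid_edge (a point): middle of the lid's front edge, on its underside; it moves with the lid. 144 mm from the hinge line. The lip overhangs the front wall by 14 mm and ends flush with the ledge below.
- lid_hinge (a point): middle of the lid's hinge line, 62 mm above the bench, axes as the case (hinge axis along y).
- knife: flat knife, 200 mm long, 120 g. Origin 100 mm behind the tip, at mid thickness, 11 mm above its underside when lying; x points to the tip, z up. Wooden handle 110 x 26 x 22 mm from x = -100 to +10 mm; flat steel blade 36 mm wide, 3 mm thick, at mid thickness, from x = +10 to +100 mm. Starts lying on the rubber mat.
- knife_tip (a point): middle of the blade's end edge.
- mat: thin black rubber mat fixed on the bench, 250 (x) x 90 (y) x 4 mm, origin under its centre; the knife's place.
- tape_roll: roll of paper tape lying flat, 104 mm across, 48 mm high, origin under its centre; leave alone.
- carton: small cardboard carton 80 x 110 x 35 mm, origin under its centre; leave alone.
- dish: empty steel dish 100 mm across, 35 mm high, origin under its centre; leave alone.
Mind the look-alikes: they are no part of the job. Leave any purple look-alike of the riser_b alone.

How it is judged (in metres and radians):
On the way, in this order (a step that is already met when the one before it is completed fails the run):
1. the lid is prised up past 0.3 rad by the knife's blade, with no finger on the case or lid (value of joint lid above 0.3 rad and contact force between knife and case above 0.2 N and contact force between the fingers and case below 0.2 N), for 0.1 s.
2. every riser lies socket down, seated in a pocket of its own, while the lid is open (value of joint lid above 0.3 rad and angle between each of riser_a, riser_b, riser_c, riser_d's own z axis and vertical above 2.95 rad and ((horizontal distance between riser_a and pocket0 below 0.012 m and z of riser_a in the frame of pocket0 below 0.026 m) or (horizontal distance between riser_a and pocket1 below 0.012 m and z of riser_a in the frame of pocket1 below 0.026 m) or (horizontal distance between riser_a and pocket2 below 0.012 m and z of riser_a in the frame of pocket2 below 0.026 m)) and ((horizontal distance between riser_b and pocket0 below 0.012 m and z of riser_b in the frame of pocket0 below 0.026 m) or (horizontal distance between riser_b and pocket1 below 0.012 m and z of riser_b in the frame of pocket1 below 0.026 m) or (horizontal distance between riser_b and pocket2 below 0.012 m and z of riser_b in the frame of pocket2 below 0.026 m)) and ((horizontal distance between riser_c and pocket0 below 0.012 m and z of riser_c in the frame of pocket0 below 0.026 m) or (horizontal distance between riser_c and pocket1 below 0.012 m and z of riser_c in the frame of pocket1 below 0.026 m) or (horizontal distance between riser_c and pocket2 below 0.012 m and z of riser_c in the frame of pocket2 below 0.026 m)) and ((horizontal distance between riser_d and pocket0 below 0.012 m and z of riser_d in the frame of pocket0 below 0.026 m) or (horizontal distance between riser_d and pocket1 below 0.012 m and z of riser_d in the frame of pocket1 below 0.026 m) or (horizontal distance between riser_d and pocket2 below 0.012 m and z of riser_d in the frame of pocket2 below 0.026 m))), for 0.2 s.
At the end, for the whole second after the job is handed in: Lid under 0.05 rad; every riser present lies socket down (within 0.19 rad) with its centre within 12 mm of a pocket centre and under 26 mm above its floor; knife flat on the mat, origin within 60 mm of the mat centre and under 24 mm above the bench; all at rest (value of joint lid below 0.05 rad and angle between each of riser_a, riser_b, riser_c, riser_d's own z axis and vertical above 2.95 rad and ((horizontal distance between riser_a and pocket0 below 0.012 m and z of riser_a in the frame of pocket0 below 0.026 m) or (horizontal distance between riser_a and pocket1 below 0.012 m and z of riser_a in the frame of pocket1 below 0.026 m) or (horizontal distance between riser_a and pocket2 below 0.012 m and z of riser_a in the frame of pocket2 below 0.026 m)) and ((horizontal distance between riser_b and pocket0 below 0.012 m and z of riser_b in the frame of pocket0 below 0.026 m) or (horizontal distance between riser_b and pocket1 below 0.012 m and z of riser_b in the frame of pocket1 below 0.026 m) or (horizontal distance between riser_b and pocket2 below 0.012 m and z of riser_b in the frame of pocket2 below 0.026 m)) and ((horizontal distance between riser_c and pocket0 below 0.012 m and z of riser_c in the frame of pocket0 below 0.026 m) or (horizontal distance between riser_c and pocket1 below 0.012 m and z of riser_c in the frame of pocket1 below 0.026 m) or (horizontal distance between riser_c and pocket2 below 0.012 m and z of riser_c in the frame of pocket2 below 0.026 m)) and ((horizontal distance between riser_d and pocket0 below 0.012 m and z of riser_d in the frame of pocket0 below 0.026 m) or (horizontal distance between riser_d and pocket1 below 0.012 m and z of riser_d in the frame of pocket1 below 0.026 m) or (horizontal distance between riser_d and pocket2 below 0.012 m and z of riser_d in the frame of pocket2 below 0.026 m)) and linear speed of each of riser_a, riser_b, riser_c, riser_d, knife below 0.03 m/s and horizontal distance between knife and mat below 0.06 m and z of knife in the frame of mat below 0.024 m and (angle between knife's own z axis and vertical below 0.2 rad or angle between knife's own z axis and vertical above 2.94 rad)); the robot touches nothing.
It fails at once if the tape roll, carton or dish is moved more than 40 mm (distance of any of tape_roll, carton, dish from where it was at the start of the episode above 0.04 m).
It fails at once if the lid is slammed shut (faster than 3 rad/s) (velocity of joint lid below -3 rad/s).
Of riser_a, riser_c only 1 to 2 are there at a start; the rules pass over those that are not, and their reading is None.
Of riser_b, riser_d only 1 to 1 are there at a start; the rules pass over those that are not, and their reading is None.
At some moment in a run one of riser_a, riser_b, riser_c, riser_d, knife may be knocked a few centimetres aside while the robot is not near it.
It also fails if it takes over 210 s, if anything falls off the work surface, if the arm or the gripper's body presses on something with over 40 N, if the wrist force passes 120 N, or if a joint passes its speed limit or range.

## Working session

There is one attempt and no reset: what is moved stays moved. The work goes in short steps, Python scripts to look and compute and a shell command to move; the robot and the scene stay as the last step left them, time stands still between calls to the robot, and variables do not carry over. Pictures are saved under pics/ and viewed, at most 14 in all, crops included, and the job is handed in when it is done.

```bash
mkdir -p pics; cat > h.py <<'E'
import numpy as np, cv2
from cell import r, viewer
def snap(name, tag=None):
    s=viewer.snapshot(name)
    if tag: cv2.imwrite(f'pics/{tag}.png', s['frame'][:,:,::-1])
    return s
def cloud(s):
    K=np.array(s['intrinsics']);E=np.array(s['extrinsics']);d=s['depth']
    v,u=np.mgrid[0:d.shape[0],0:d.shape[1]]
    P=np.stack([(u-K[0,2])/K[0,0]*d,-(v-K[1,2])/K[1,1]*d,-d],-1)
    W=P@E[:3,:3].T+E[:3,3]; W[d==0]=np.nan
    return W
E
python3 - <<'E'
from h import *
for n in('top','scene'):
    s=snap(n,n+'0'); print(n,np.round(s['intrinsics'],1).tolist(),np.round(s['extrinsics'],3).tolist(),(s['depth']==0).mean())
    print({k:v.shape if hasattr(v,'shape') else v for k,v in s.items() if k not in('intrinsics','extrinsics')})
st=r.get_state();print(st);print(r.grip_point_offset)
E
```

```text
top [[422.0, 0.0, 307.7], [0.0, 422.0, 204.8], [0.0, 0.0, 1.0]] [[-0.007, 0.998, -0.059, 0.481], [-1.0, -0.008, -0.013, -0.059], [-0.014, 0.059, 0.998, 1.124], [0.0, 0.0, 0.0, 1.0]] 0.00404296875
{'frame': (400, 640, 3), 'depth': (400, 640)}
scene [[469.8, 0.0, 317.5], [0.0, 469.8, 199.2], [0.0, 0.0, 1.0]] [[-0.886, -0.279, 0.37, 1.003], [0.464, -0.513, 0.722, 0.756], [-0.011, 0.812, 0.584, 0.76], [0.0, 0.0, 0.0, 1.0]] 0.00409375
{'frame': (400, 640, 3), 'depth': (400, 640)}
{'time': 0.1, 'qpos': array([-69.55062533,  18.4371944 ,  -4.01466178,  83.16790209,
         1.2949291 ,  78.54070097,  -3.26253743]), 'qvel': array([-0.01529806, -0.14013058,  0.11042493, -0.05456527, -0.02037198,
        0.01056975,  0.14277347]), 'tau': array([-8.50242577e-05, -4.94882691e+01, -3.83875128e-01, -3.15209484e+01,
        1.30311702e-02,  7.47485639e-03,  3.54712824e-05]), 'eef_pos': array([0.21838   , 0.61170781, 0.23030584]), 'tool_rot': array([[-9.41804537e-01,  3.36160627e-01, -4.97553568e-04],
       [ 3.36160980e-01,  9.41803032e-01, -1.68620230e-03],
       [-9.82373628e-05, -1.75533107e-03, -9.99998455e-01]]), 'ft_force': array([0.01205596, 0.10249086, 0.20819577]), 'torque': array([-0.01312395, -0.01072148, -0.03158915]), 'grip_force': 0.0, 'grip_width': 0.9981641910770692}
0.0187
```

View pics/top0.png

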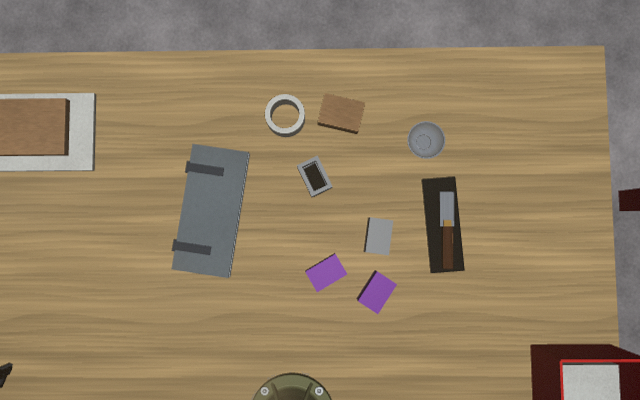

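View pics/scene0.png

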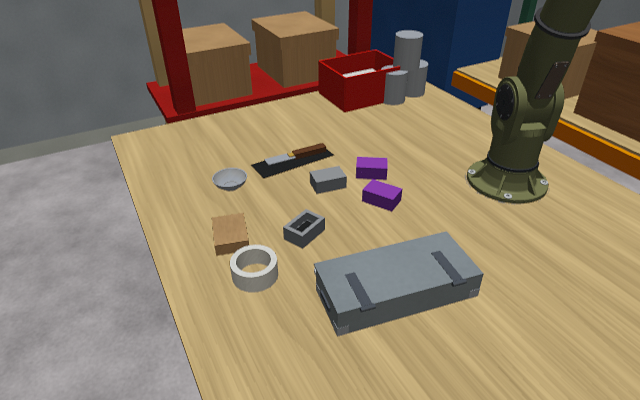

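The top view shows the case lid at about (210,210), its hinge straps on the left (+y), so its front faces right (-y). The socket-up riser is at (314,176), the socket-down riser at (378,236), and the knife on its mat at (446,225) with the tip up (+x). The purple look-alikes are at (326,271) and (377,292).

```bash
cat >> h.py <<'E'
def rects(W,mask,amin=40):
    """connected blobs in mask -> world xy minAreaRect (centre, size, long-axis angle deg), median z"""
    n,l,st,c=cv2.connectedComponentsWithStats(mask.astype(np.uint8))
    out=[]
    for i in range(1,n):
        if st[i,4]<amin: continue
        p=W[l==i]; p=p[~np.isnan(p).any(1)]
        if len(p)<20: continue
        z=np.median(p[:,2]); 
        (cx,cy),(w,h),a=cv2.minAreaRect(p[:,:2].astype(np.float32))
        if w<h: w,h,a=h,w,a+90
        out.append((np.round(c[i]).astype(int).tolist(),[round(float(x),4) for x in (cx,cy,w,h)],round(((a+90)%180)-90,1),round(float(z),4),int(st[i,4])))
    return out
def go(p,R=None):
    """print tool-frame shift (units of 0.8 m) and turn (units of 120 deg) to the target, with row counts"""
    from scipy.spatial.transform import Rotation as Ro
    s=r.get_state();R0=np.array(s['tool_rot']);p0=np.array(s['eef_pos'])
    d=R0.T@(np.array(p)-p0)/.8; n=int(np.ceil(np.abs(np.linalg.norm(d))/.0625))
    print('shift tot',np.round(d,4),'rows>=',n,end='; ')
    if R is not None:
        w=Ro.from_matrix(R0.T@np.array(R)).as_rotvec(degrees=True)/120
        print('turn tot',np.round(w,4),'rows>=',int(np.ceil(np.linalg.norm(w)/.0715)),end='')
    print()
def Rz(a,flip=1):
    """tool-down orientation whose closing axis (tool y) is at world angle a (deg)"""
    y=np.array([np.cos(np.radians(a)),np.sin(np.radians(a)),0]);z=np.array([0,0,-1.]);return np.stack([np.cross(y,z),y,z],1)
E
python3 - <<'E'
from h import *
s=snap('top');W=cloud(s);z=W[:,:,2]
hsv=cv2.cvtColor(s['frame'],cv2.COLOR_RGB2HSV)
roi=np.zeros(z.shape,bool);roi[80:320,150:500]=1
print('z bench',np.nanmedian(z[roi]))
for lo,hi in((.055,.085),(.03,.045)):
    print(lo);[print(x) for x in rects(W,roi&(z>lo)&(z<hi))]
print('mat');[print(x) for x in rects(W,roi&(hsv[:,:,2]<50)&(np.abs(z)<.04))]
k=roi.copy();k[:,:430]=0
print('blade/handle');[print(x) for x in rects(W,k&(z>.012)&(z<.04)&(hsv[:,:,1]<60)&(hsv[:,:,2]>90))]
[print(x) for x in rects(W,k&(z>.012)&(z<.04)&(hsv[:,:,1]>90))]
E
```

```text
z bench 0.001893802124141919
0.055
([210, 210], [0.5348, 0.2043, 0.321, 0.1521], -9.0, 0.0694, 7414)
0.03
([341, 112], [0.7898, -0.1335, 0.1099, 0.0809], 76.0, 0.0361, 1272)
([281, 104], [0.8055, 0.0213, 0.0743, 0.0324], -72.0, 0.0382, 56)
([427, 138], [0.7141, -0.353, 0.098, 0.0974], -55.9, 0.0347, 266)
([287, 131], [0.7432, 0.0089, 0.085, 0.0233], -82.4, 0.038, 49)
([314, 175], [0.6219, -0.0619, 0.0904, 0.0599], 25.1, 0.041, 403)
([378, 236], [0.4655, -0.226, 0.09, 0.061], -8.6, 0.0409, 823)
([326, 272], [0.3731, -0.0895, 0.09, 0.0604], -59.9, 0.041, 834)
([377, 292], [0.3228, -0.2184, 0.0894, 0.0613], -34.0, 0.0408, 859)
mat
([315, 177], [0.6209, -0.063, 0.0617, 0.031], 25.9, 0.0183, 207)
([441, 224], [0.4935, -0.4007, 0.2457, 0.087], 4.1, 0.0052, 2011)
blade/handle
([436, 139], [0.7141, -0.3823, 0.0942, 0.037], -0.7, 0.0251, 368)
([446, 207], [0.5347, -0.4076, 0.0871, 0.0368], -1.2, 0.0174, 424)
([447, 245], [0.4424, -0.4048, 0.1241, 0.0269], -1.6, 0.0263, 527)
```

```bash
python3 - <<'E'
from h import *
s=snap('top');W=cloud(s).reshape(-1,3)
u=np.array([np.cos(np.radians(-9)),np.sin(np.radians(-9))]);n=np.array([-u[1],u[0]])
c=np.array([.5348,.2043]);q=W[:,:2]-c
a=q@u;b=q@n;m=(np.abs(a)<.15)
for lo in np.arange(-.095,.1,.004):
    k=m&(b>=lo)&(b<lo+.004)
    if lo<-.06 or lo>.05: print(round(lo,3),k.sum(),np.round(np.nanpercentile(W[k,2],[10,50,90]),4))
k=(np.abs(b)<.06)&(W[:,2]>.06)
print('a range',np.nanmin(a[k]),np.nanmax(a[k]))
go([.55,.1,.3]); go([.475,-.4065,.15],Rz(88.5))
E
```

```text
-0.095 169 [-0.0016  0.0012  0.0041]
-0.091 166 [-0.0022  0.0012  0.004 ]
-0.087 167 [-0.0015  0.0014  0.004 ]
-0.083 170 [-0.0009  0.0012  0.004 ]
-0.079 326 [-0.0005  0.0043  0.0675]
-0.075 443 [0.0001 0.0545 0.0706]
-0.071 315 [-0.0008  0.0677  0.0717]
-0.067 188 [0.067  0.0693 0.0716]
-0.063 193 [0.0667 0.0692 0.0715]
0.053 190 [0.0671 0.0697 0.0724]
0.057 183 [0.0671 0.0698 0.0724]
0.061 184 [0.0672 0.0697 0.0721]
0.065 169 [0.0667 0.0694 0.0718]
0.069 43 [0.0673 0.071  0.0732]
0.073 23 [0.067  0.0687 0.0721]
0.077 0 nan
0.081 0 nan
0.085 0 nan
0.089 86 [-0.0004  0.002   0.0038]
0.093 129 [-0.001   0.0015  0.0036]
0.097 157 [-0.0008  0.0016  0.0046]
a range -0.1601859782173605 0.15983165187461928
shift tot [-0.6054 -0.4634 -0.0861] rows>= 13; 
shift tot [-0.7299 -1.0909  0.1021] rows>= 22; turn tot [-0.0006 -0.     -0.1512] rows>= 3
  return np.nanmean(a, axis, out=out, keepdims=keepdims)
```

```bash
python3 - <<'E'
import cv2
a=cv2.imread('pics/scene0.png')[225:345,290:500]
cv2.imwrite('pics/c1.png',cv2.resize(a,None,fx=3.5,fy=3.5,interpolation=cv2.INTER_CUBIC))
E
```

```text
(no output)
```

View pics/c1.png

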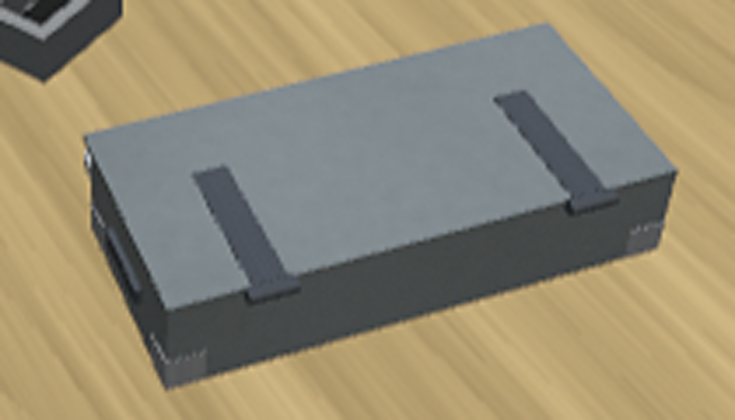

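```bash
R='[]'; python3 -m jog '[{"tx":-0.038,"ty":-0.029,"tz":-0.0054},{"tx":-0.038,"ty":-0.029,"tz":-0.0054},{"tx":-0.038,"ty":-0.029,"tz":-0.0054},{"tx":-0.038,"ty":-0.029,"tz":-0.0054},{"tx":-0.038,"ty":-0.029,"tz":-0.0054},{"tx":-0.038,"ty":-0.029,"tz":-0.0054},{"tx":-0.038,"ty":-0.029,"tz":-0.0054},{"tx":-0.038,"ty":-0.029,"tz":-0.0054},{"tx":-0.038,"ty":-0.029,"tz":-0.0054},{"tx":-0.038,"ty":-0.029,"tz":-0.0054},{"tx":-0.038,"ty":-0.029,"tz":-0.0054},{"tx":-0.038,"ty":-0.029,"tz":-0.0054},{"tx":-0.038,"ty":-0.029,"tz":-0.0054},{"tx":-0.038,"ty":-0.029,"tz":-0.0054},{"tx":-0.038,"ty":-0.029,"tz":-0.0054},{"tx":-0.038,"ty":-0.029,"tz":-0.0054}]' 0 ; python3 -c "
from h import *
go([.475,-.4065,.12],Rz(88.5))"
```

```text
shift tot [-0.7299 -1.0909  0.1396] rows>= 22; turn tot [-0.0006 -0.     -0.1512] rows>= 3invalid input
```

```bash
python3 -m jog '[{"tx":-0.038,"ty":-0.029,"tz":-0.0054,"ax":0,"ay":0,"az":0}]'; echo; python3 -m jog '[{"tx":-0.038,"ty":-0.029,"tz":-0.0054}]'; echo; python3 -m jog '[{"tx":-0.038,"ty":-0.029,"tz":-0.0054,"ax":0,"ay":0,"az":0}]' 0
```

```text
time: 0.3
eef_pos: [0.2341, 0.5829, 0.2339]
tool_rot: [[-0.945, 0.328, -0.004], [0.328, 0.945, 0.0], [0.004, -0.001, -1.0]]
ft_force: [0.0, 0.3, 0.7]
grip_width: 1.0
grip_force: 0.0


time: 0.4
eef_pos: [0.2594, 0.5477, 0.2391]
tool_rot: [[-0.943, 0.333, -0.001], [0.333, 0.943, -0.001], [0.0, -0.001, -1.0]]
ft_force: [1.2, 0.2, -0.3]
grip_width: 0.998
grip_force: 0.0invalid input
```

```bash
python3 -m jog '[{"tx":-0.038,"ty":-0.029,"tz":-0.0054,"ax":0,"ay":0,"az":0},{"tx":-0.038,"ty":-0.029,"tz":-0.0054,"ax":0,"ay":0,"az":0},{"tx":-0.038,"ty":-0.029,"tz":-0.0054,"ax":0,"ay":0,"az":0},{"tx":-0.038,"ty":-0.029,"tz":-0.0054,"ax":0,"ay":0,"az":0},{"tx":-0.038,"ty":-0.029,"tz":-0.0054,"ax":0,"ay":0,"az":0},{"tx":-0.038,"ty":-0.029,"tz":-0.0054,"ax":0,"ay":0,"az":0},{"tx":-0.038,"ty":-0.029,"tz":-0.0054,"ax":0,"ay":0,"az":0},{"tx":-0.038,"ty":-0.029,"tz":-0.0054,"ax":0,"ay":0,"az":0},{"tx":-0.038,"ty":-0.029,"tz":-0.0054,"ax":0,"ay":0,"az":0},{"tx":-0.038,"ty":-0.029,"tz":-0.0054,"ax":0,"ay":0,"az":0},{"tx":-0.038,"ty":-0.029,"tz":-0.0054,"ax":0,"ay":0,"az":0},{"tx":-0.038,"ty":-0.029,"tz":-0.0054,"ax":0,"ay":0,"az":0},{"tx":0,"ty":0,"tz":0,"ax":0,"ay":0,"az":-0.05},{"tx":0,"ty":0,"tz":0,"ax":0,"ay":0,"az":-0.05},{"tx":0,"ty":0,"tz":0,"ax":0,"ay":0,"az":-0.05}]' 0; python3 -c "
from h import *
go([.475,-.4065,.12],Rz(88.5))"
```

```text
time: 1.9
eef_pos: [0.5102, 0.1628, 0.2917]
tool_rot: [[-1.0, 0.025, -0.0], [0.025, 1.0, 0.0], [0.0, 0.0, -1.0]]
ft_force: [0.3, -0.9, 0.6]
grip_width: 1.0
grip_force: 0.0
shift tot [ 0.026  -0.7125  0.2145] rows>= 12; turn tot [ 0.     -0.0001  0.0005] rows>= 1
```

```bash
python3 -m jog '[{"tx":0.002,"ty":-0.055,"tz":0.0165,"ax":0,"ay":0,"az":0},{"tx":0.002,"ty":-0.055,"tz":0.0165,"ax":0,"ay":0,"az":0},{"tx":0.002,"ty":-0.055,"tz":0.0165,"ax":0,"ay":0,"az":0},{"tx":0.002,"ty":-0.055,"tz":0.0165,"ax":0,"ay":0,"az":0},{"tx":0.002,"ty":-0.055,"tz":0.0165,"ax":0,"ay":0,"az":0},{"tx":0.002,"ty":-0.055,"tz":0.0165,"ax":0,"ay":0,"az":0},{"tx":0.002,"ty":-0.055,"tz":0.0165,"ax":0,"ay":0,"az":0},{"tx":0.002,"ty":-0.055,"tz":0.0165,"ax":0,"ay":0,"az":0},{"tx":0.002,"ty":-0.055,"tz":0.0165,"ax":0,"ay":0,"az":0},{"tx":0.002,"ty":-0.055,"tz":0.0165,"ax":0,"ay":0,"az":0},{"tx":0.002,"ty":-0.055,"tz":0.0165,"ax":0,"ay":0,"az":0},{"tx":0.002,"ty":-0.055,"tz":0.0165,"ax":0,"ay":0,"az":0},{"tx":0.002,"ty":-0.0525,"tz":0.0165,"ax":0,"ay":0,"az":0},{"tx":0,"ty":0,"tz":0,"ax":0,"ay":0,"az":0}]' 0; python3 -c "
from h import *
go([.475,-.4065,.006],Rz(88.5))"
```

```text
time: 3.3
eef_pos: [0.4683, -0.4122, 0.1179]
tool_rot: [[-0.999, 0.037, -0.006], [0.037, 0.999, -0.003], [0.006, -0.004, -1.0]]
ft_force: [-0.9, -1.1, 0.2]
grip_width: 0.995
grip_force: 0.0
shift tot [-0.0089  0.0079  0.1398] rows>= 3; turn tot [-0.0017 -0.0027 -0.0054] rows>= 1
```

```bash
python3 -m jog '[{"tx":0,"ty":0,"tz":0,"ax":0,"ay":0,"az":0},{"tx":0,"ty":0,"tz":0,"ax":0,"ay":0,"az":0},{"tx":0,"ty":0,"tz":0,"ax":0,"ay":0,"az":0}]' 0; python3 -c "
from h import *
go([.475,-.4065,.006],Rz(88.5)); snap('scene','s1')"
```

```text
time: 3.6
eef_pos: [0.4744, -0.4042, 0.1207]
tool_rot: [[-1.0, 0.026, 0.001], [0.026, 1.0, 0.001], [-0.001, 0.001, -1.0]]
ft_force: [0.2, 0.6, 0.3]
grip_width: 0.995
grip_force: 0.0
shift tot [-0.0007 -0.003   0.1433] rows>= 3; turn tot [0.0004 0.0007 0.0002] rows>= 1
```

View pics/s1.png

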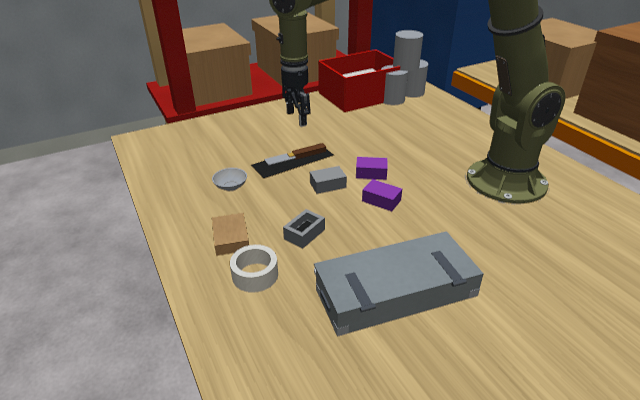

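The open gripper hangs above the knife (fingers at (298,115), handle at (310,150)), and everything else is unmoved.

```bash
python3 -m jog '[{"tx":0,"ty":-0.003,"tz":0.0179,"ax":0,"ay":0,"az":0},{"tx":0,"ty":0,"tz":0.0179,"ax":0,"ay":0,"az":0},{"tx":0,"ty":0,"tz":0.0179,"ax":0,"ay":0,"az":0},{"tx":0,"ty":0,"tz":0.0179,"ax":0,"ay":0,"az":0},{"tx":0,"ty":0,"tz":0.0179,"ax":0,"ay":0,"az":0},{"tx":0,"ty":0,"tz":0.0179,"ax":0,"ay":0,"az":0},{"tx":0,"ty":0,"tz":0.0179,"ax":0,"ay":0,"az":0},{"tx":0,"ty":0,"tz":0.0179,"ax":0,"ay":0,"az":0},{"tx":0,"ty":0,"tz":0,"ax":0,"ay":0,"az":0},{"tx":0,"ty":0,"tz":0,"ax":0,"ay":0,"az":0},{"tx":0,"ty":0,"tz":0,"ax":0,"ay":0,"az":0}]' 0; sleep 0; python3 -m jog '[{"tx":0,"ty":0,"tz":0,"ax":0,"ay":0,"az":0},{"tx":0,"ty":0,"tz":0,"ax":0,"ay":0,"az":0},{"tx":0,"ty":0,"tz":0,"ax":0,"ay":0,"az":0},{"tx":0,"ty":0,"tz":0,"ax":0,"ay":0,"az":0},{"tx":0,"ty":0,"tz":0,"ax":0,"ay":0,"az":0},{"tx":0,"ty":0,"tz":0,"ax":0,"ay":0,"az":0},{"tx":0,"ty":0,"tz":0,"ax":0,"ay":0,"az":0},{"tx":0,"ty":0,"tz":0,"ax":0,"ay":0,"az":0},{"tx":0,"ty":0,"tz":0,"ax":0,"ay":0,"az":0},{"tx":0,"ty":0,"tz":0,"ax":0,"ay":0,"az":0}]' 1 120
```

```text
time: 4.75
eef_pos: [0.4734, -0.4089, 0.0063]
tool_rot: [[-1.0, 0.029, 0.001], [0.029, 1.0, -0.001], [-0.001, -0.001, -1.0]]
ft_force: [1.1, -0.5, -0.5]
grip_width: 0.999
grip_force: 0.0
time: 5.75
eef_pos: [0.4734, -0.4086, 0.0063]
tool_rot: [[-1.0, 0.029, 0.001], [0.029, 1.0, -0.0], [-0.001, -0.0, -1.0]]
ft_force: [-0.4, 0.6, 5.1]
grip_width: 0.275
grip_force: 119.5
```

```bash
python3 -m jog '[{"tx":0,"ty":0,"tz":-0.02,"ax":0,"ay":0,"az":0},{"tx":0,"ty":0,"tz":-0.02,"ax":0,"ay":0,"az":0},{"tx":0,"ty":0,"tz":-0.04,"ax":0,"ay":0,"az":0},{"tx":0,"ty":0,"tz":-0.05,"ax":0,"ay":0,"az":0},{"tx":0,"ty":0,"tz":-0.05,"ax":0,"ay":0,"az":0},{"tx":0,"ty":0,"tz":-0.05,"ax":0,"ay":0,"az":0},{"tx":0,"ty":0.05,"tz":0,"ax":0,"ay":0,"az":0},{"tx":0,"ty":0.05,"tz":0,"ax":0,"ay":0,"az":0},{"tx":0,"ty":0.05,"tz":0,"ax":0,"ay":0,"az":0},{"tx":0,"ty":0.05,"tz":0,"ax":0,"ay":0,"az":0},{"tx":0,"ty":0,"tz":0,"ax":0,"ay":0,"az":-0.069},{"tx":0,"ty":0,"tz":0,"ax":0,"ay":0,"az":-0.069},{"tx":0,"ty":0,"tz":0,"ax":0,"ay":0,"az":-0.069},{"tx":0,"ty":0,"tz":0,"ax":0,"ay":0,"az":-0.069},{"tx":0,"ty":0,"tz":0,"ax":0,"ay":0,"az":-0.069}]'; python3 -m jog '[{"tx":0,"ty":0,"tz":0,"ax":0,"ay":0,"az":-0.069},{"tx":0,"ty":0,"tz":0,"ax":0,"ay":0,"az":-0.069},{"tx":0,"ty":0,"tz":0,"ax":0,"ay":0,"az":-0.069},{"tx":0,"ty":0,"tz":0,"ax":0,"ay":0,"az":-0.069},{"tx":0,"ty":0,"tz":0,"ax":0,"ay":0,"az":-0.069},{"tx":0,"ty":0,"tz":0,"ax":0,"ay":0,"az":0},{"tx":0,"ty":0,"tz":0,"ax":0,"ay":0,"az":0},{"tx":0,"ty":0,"tz":0,"ax":0,"ay":0,"az":0}]'; python3 -c "
from h import *
go([.502,-.004,.18],Rz(171)); snap('scene','s2')"
```

```text
time: 7.25
eef_pos: [0.4776, -0.2485, 0.1881]
tool_rot: [[-0.829, -0.559, -0.005], [-0.559, 0.829, 0.0], [0.004, 0.003, -1.0]]
ft_force: [-0.1, 0.6, -1.8]
grip_width: 0.273
grip_force: 118.7
time: 8.05
eef_pos: [0.4685, -0.2506, 0.1605]
tool_rot: [[-0.713, -0.698, -0.072], [-0.699, 0.715, -0.002], [0.053, 0.049, -0.997]]
ft_force: [0.3, -0.1, -0.6]
grip_width: 0.274
grip_force: 118.7
shift tot [-0.2441  0.1924 -0.0281] rows>= 5; turn tot [ 0.0306 -0.0171 -0.3051] rows>= 5
```

View pics/s2.png

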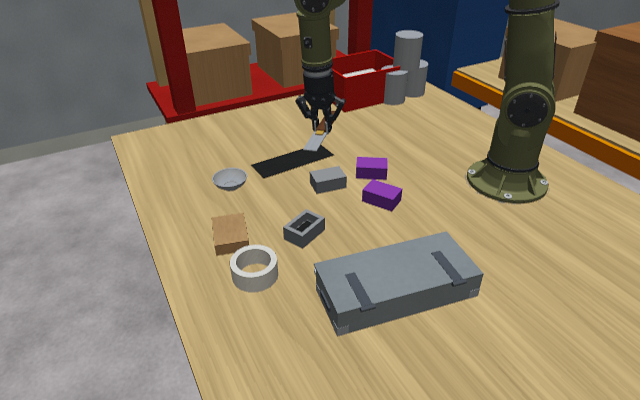

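```bash
python3 -c "
from h import *
print(r.get_state()['qpos'].round(1),r.get_state()['qvel'].round(1))"
```

```text
[ 48.9  11.3 -27.8 101.5   7.2  72.4 153.4] [-0.7  0.1 -0.8  0.1  0.2 -0.   0. ]
```

The wrist is at its limit (joint 7 at 153°), so I'll lay the knife back on the mat and regrip it a half turn round.

```bash
python3 -m jog '[{"tx":0,"ty":0,"tz":0,"ax":0,"ay":0,"az":0.06},{"tx":0,"ty":0,"tz":0,"ax":0,"ay":0,"az":0.06},{"tx":0,"ty":0,"tz":0,"ax":0,"ay":0,"az":0.06},{"tx":0,"ty":0,"tz":0,"ax":0,"ay":0,"az":0.06},{"tx":0,"ty":0,"tz":0,"ax":0,"ay":0,"az":0.06},{"tx":0,"ty":0,"tz":0,"ax":0,"ay":0,"az":0.06},{"tx":0,"ty":0,"tz":0,"ax":0,"ay":0,"az":0},{"tx":0,"ty":0,"tz":0,"ax":0,"ay":0,"az":0},{"tx":0,"ty":0,"tz":0,"ax":0,"ay":0,"az":0}]'; python3 -c "
from h import *
go([.475,-.4085,.1],Rz(88.5))
print(r.get_state()['qpos'].round(1),r.get_state()['qvel'].round(1))"
```

```text
time: 9.0
eef_pos: [0.4691, -0.2491, 0.1601]
tool_rot: [[-0.997, -0.026, -0.072], [-0.026, 1.0, -0.002], [0.072, 0.0, -0.997]]
ft_force: [-0.8, 1.1, -1.0]
grip_width: 0.275
grip_force: 118.7
shift tot [-0.0076 -0.1995  0.0747] rows>= 4; turn tot [-0.0007 -0.0345  0.0249] rows>= 1
[ 45.5  10.9 -24.  101.6   6.3  72.3 111.1] [ 1.3  0.2 -0.8  0.   0.  -0.1 -0.6]
```

```bash
python3 -m jog '[{"tx":-0.0015,"ty":-0.04,"tz":0.015,"ax":0,"ay":0,"az":0},{"tx":-0.0015,"ty":-0.04,"tz":0.015,"ax":0,"ay":0,"az":0},{"tx":-0.0015,"ty":-0.04,"tz":0.015,"ax":0,"ay":0,"az":0},{"tx":-0.0015,"ty":-0.04,"tz":0.015,"ax":0,"ay":0,"az":0},{"tx":-0.0015,"ty":-0.04,"tz":0.015,"ax":0,"ay":0,"az":0},{"tx":0,"ty":0,"tz":0,"ax":0,"ay":-0.0345,"az":0.025},{"tx":0,"ty":0,"tz":0,"ax":0,"ay":0,"az":0},{"tx":0,"ty":0,"tz":0,"ax":0,"ay":0,"az":0},{"tx":0,"ty":0,"tz":0,"ax":0,"ay":0,"az":0}]'; python3 -c "
from h import *
go([.475,-.4085,.0075],Rz(88.5))"
```

```text
time: 9.9
eef_pos: [0.4754, -0.4084, 0.1006]
tool_rot: [[-1.0, 0.026, 0.001], [0.026, 1.0, -0.002], [-0.001, -0.002, -1.0]]
ft_force: [0.5, -0.3, -1.0]
grip_width: 0.277
grip_force: 118.7
shift tot [6.000e-04 1.000e-04 1.164e-01] rows>= 2; turn tot [-0.0009  0.0004  0.0001] rows>= 1
```

```bash
python3 -m jog '[{"tx":0,"ty":0,"tz":0.03,"ax":0,"ay":0,"az":0},{"tx":0,"ty":0,"tz":0.03,"ax":0,"ay":0,"az":0},{"tx":0,"ty":0,"tz":0.02,"ax":0,"ay":0,"az":0},{"tx":0,"ty":0,"tz":0.02,"ax":0,"ay":0,"az":0},{"tx":0,"ty":0,"tz":0.01,"ax":0,"ay":0,"az":0},{"tx":0,"ty":0,"tz":0.0064,"ax":0,"ay":0,"az":0},{"tx":0,"ty":0,"tz":0,"ax":0,"ay":0,"az":0},{"tx":0,"ty":0,"tz":0,"ax":0,"ay":0,"az":0},{"tx":0,"ty":0,"tz":0,"ax":0,"ay":0,"az":0}]'; python3 -m jog '[{"tx":0,"ty":0,"tz":0,"ax":0,"ay":0,"az":0},{"tx":0,"ty":0,"tz":0,"ax":0,"ay":0,"az":0},{"tx":0,"ty":0,"tz":0,"ax":0,"ay":0,"az":0},{"tx":0,"ty":0,"tz":0,"ax":0,"ay":0,"az":0},{"tx":0,"ty":0,"tz":0,"ax":0,"ay":0,"az":0},{"tx":0,"ty":0,"tz":0,"ax":0,"ay":0,"az":0},{"tx":0,"ty":0,"tz":-0.04,"ax":0,"ay":0,"az":0},{"tx":0,"ty":0,"tz":-0.04,"ax":0,"ay":0,"az":0},{"tx":0,"ty":0,"tz":-0.04,"ax":0,"ay":0,"az":0},{"tx":0,"ty":0,"tz":0,"ax":0,"ay":0,"az":0.07},{"tx":0,"ty":0,"tz":0,"ax":0,"ay":0,"az":0.07},{"tx":0,"ty":0,"tz":0,"ax":0,"ay":0,"az":0.07},{"tx":0,"ty":0,"tz":0,"ax":0,"ay":0,"az":0.07},{"tx":0,"ty":0,"tz":0,"ax":0,"ay":0,"az":0.07},{"tx":0,"ty":0,"tz":0,"ax":0,"ay":0,"az":0.07}]' 0;python3 -m jog '[{"tx":0,"ty":0,"tz":0,"ax":0,"ay":0,"az":0.07},{"tx":0,"ty":0,"tz":0,"ax":0,"ay":0,"az":0.07},{"tx":0,"ty":0,"tz":0,"ax":0,"ay":0,"az":0.07},{"tx":0,"ty":0,"tz":0,"ax":0,"ay":0,"az":0.07},{"tx":0,"ty":0,"tz":0,"ax":0,"ay":0,"az":0.07},{"tx":0,"ty":0,"tz":0,"ax":0,"ay":0,"az":0.07},{"tx":0,"ty":0,"tz":0,"ax":0,"ay":0,"az":0.07},{"tx":0,"ty":0,"tz":0,"ax":0,"ay":0,"az":0.07},{"tx":0,"ty":0,"tz":0,"ax":0,"ay":0,"az":0.07},{"tx":0,"ty":0,"tz":0,"ax":0,"ay":0,"az":0.07},{"tx":0,"ty":0,"tz":0,"ax":0,"ay":0,"az":0.07},{"tx":0,"ty":0,"tz":0,"ax":0,"ay":0,"az":0.07},{"tx":0,"ty":0,"tz":0,"ax":0,"ay":0,"az":0.07},{"tx":0,"ty":0,"tz":0,"ax":0,"ay":0,"az":0.07},{"tx":0,"ty":0,"tz":0,"ax":0,"ay":0,"az":0.07},{"tx":0,"ty":0,"tz":0,"ax":0,"ay":0,"az":0.03},{"tx":0,"ty":0,"tz":0,"ax":0,"ay":0,"az":0},{"tx":0,"ty":0,"tz":0,"ax":0,"ay":0,"az":0},{"tx":0,"ty":0,"tz":0,"ax":0,"ay":0,"az":0}]' 0; python3 -c "
from h import *
go([.475,-.4085,.006],Rz(-91.5));print(r.get_state()['qpos'].round(1)); snap('scene','s3')
s=snap('top','t3');W=cloud(s);z=W[:,:,2];hsv=cv2.cvtColor(s['frame'],cv2.COLOR_RGB2HSV)
roi=np.zeros(z.shape,bool);roi[80:320,430:500]=1
[print(x) for x in rects(W,roi&(z>.012)&(z<.04)&(hsv[:,:,1]<60)&(hsv[:,:,2]>90))]
[print(x) for x in rects(W,roi&(z>.012)&(z<.04)&(hsv[:,:,1]>90))]
"
```

```text
time: 10.8
eef_pos: [0.4745, -0.4099, 0.007]
tool_rot: [[-1.0, 0.029, 0.001], [0.029, 1.0, -0.002], [-0.001, -0.002, -1.0]]
ft_force: [-0.1, 0.7, -0.7]
grip_width: 0.276
grip_force: 119.0
time: 12.3
eef_pos: [0.4741, -0.4093, 0.1024]
tool_rot: [[-0.61, 0.792, -0.0], [0.792, 0.61, -0.001], [-0.001, -0.001, -1.0]]
ft_force: [0.3, 0.5, -0.6]
grip_width: 1.002
grip_force: 0.0
time: 14.2
eef_pos: [0.4741, -0.4093, 0.1024]
tool_rot: [[1.0, -0.028, -0.0], [-0.028, -1.0, -0.001], [0.0, 0.001, -1.0]]
ft_force: [-0.3, 1.1, 0.1]
grip_width: 1.001
grip_force: 0.0
shift tot [ 0.0011 -0.0011  0.1205] rows>= 2; turn tot [ 0.0005 -0.     -0.0009] rows>= 1
[ 31.1  20.6   8.9  95.7  -3.4  63.9 -50.7]
([436, 139], [0.7139, -0.382, 0.0936, 0.0375], -0.9, 0.0253, 378)
([448, 206], [0.5361, -0.41, 0.0899, 0.0361], -2.1, 0.0175, 411)
([448, 222], [0.4978, -0.4106, 0.0203, 0.0131], 89.8, 0.0215, 43)
([448, 253], [0.4214, -0.406, 0.0776, 0.0275], -1.6, 0.0262, 353)
```

```bash
python3 -m jog '[{"tx":0,"ty":0,"tz":0.03,"ax":0,"ay":0,"az":0},{"tx":0,"ty":0,"tz":0.03,"ax":0,"ay":0,"az":0},{"tx":0,"ty":0,"tz":0.03,"ax":0,"ay":0,"az":0},{"tx":0,"ty":0,"tz":0.02,"ax":0,"ay":0,"az":0},{"tx":0,"ty":0,"tz":0.01,"ax":0,"ay":0,"az":0},{"tx":0,"ty":0,"tz":0,"ax":0,"ay":0,"az":0},{"tx":0,"ty":0,"tz":0,"ax":0,"ay":0,"az":0},{"tx":0,"ty":0,"tz":0,"ax":0,"ay":0,"az":0}]' 0; python3 -m jog '[{"tx":0,"ty":0,"tz":0,"ax":0,"ay":0,"az":0},{"tx":0,"ty":0,"tz":0,"ax":0,"ay":0,"az":0},{"tx":0,"ty":0,"tz":0,"ax":0,"ay":0,"az":0},{"tx":0,"ty":0,"tz":0,"ax":0,"ay":0,"az":0},{"tx":0,"ty":0,"tz":0,"ax":0,"ay":0,"az":0},{"tx":0,"ty":0,"tz":0,"ax":0,"ay":0,"az":0},{"tx":0,"ty":0,"tz":0,"ax":0,"ay":0,"az":0},{"tx":0,"ty":0,"tz":0,"ax":0,"ay":0,"az":0}]' 1 120
python3 -m jog '[{"tx":0,"ty":0,"tz":-0.02,"ax":0,"ay":0,"az":0},{"tx":0,"ty":0,"tz":-0.04,"ax":0,"ay":0,"az":0},{"tx":0,"ty":0,"tz":-0.05,"ax":0,"ay":0,"az":0},{"tx":0,"ty":0,"tz":-0.05,"ax":0,"ay":0,"az":0},{"tx":0,"ty":0,"tz":-0.05,"ax":0,"ay":0,"az":0},{"tx":0,"ty":-0.04,"tz":0,"ax":0,"ay":0,"az":0},{"tx":0,"ty":-0.04,"tz":0,"ax":0,"ay":0,"az":0},{"tx":0,"ty":-0.04,"tz":0,"ax":0,"ay":0,"az":0},{"tx":0,"ty":-0.04,"tz":0,"ax":0,"ay":0,"az":0},{"tx":0,"ty":-0.04,"tz":0,"ax":0,"ay":0,"az":0},{"tx":0,"ty":-0.04,"tz":0,"ax":0,"ay":0,"az":0}]'
python3 -m jog '[{"tx":0,"ty":0,"tz":0,"ax":0,"ay":0,"az":-0.058},{"tx":0,"ty":0,"tz":0,"ax":0,"ay":0,"az":-0.058},{"tx":0,"ty":0,"tz":0,"ax":0,"ay":0,"az":-0.058},{"tx":0,"ty":0,"tz":0,"ax":0,"ay":0,"az":-0.058},{"tx":0,"ty":0,"tz":0,"ax":0,"ay":0,"az":-0.058},{"tx":0,"ty":0,"tz":0,"ax":0,"ay":0,"az":-0.058},{"tx":0,"ty":0,"tz":0,"ax":0,"ay":0,"az":-0.058},{"tx":0,"ty":0,"tz":0,"ax":0,"ay":0,"az":-0.058},{"tx":0,"ty":0,"tz":0,"ax":0,"ay":0,"az":-0.058},{"tx":0,"ty":0,"tz":0,"ax":0,"ay":0,"az":-0.058},{"tx":0,"ty":0,"tz":0,"ax":0,"ay":0,"az":-0.058},{"tx":0,"ty":0,"tz":0,"ax":0,"ay":0,"az":-0.054},{"tx":0,"ty":0,"tz":0,"ax":0,"ay":0,"az":0},{"tx":0,"ty":0,"tz":0,"ax":0,"ay":0,"az":0},{"tx":0,"ty":0,"tz":0,"ax":0,"ay":0,"az":0}]'
python3 -c "
from h import *
go([.502,-.005,.12],Rz(-8.6));print(r.get_state()['qpos'].round(1))"
```

```text
time: 15.1
eef_pos: [0.4749, -0.4102, 0.0078]
tool_rot: [[1.0, -0.029, 0.002], [-0.029, -1.0, -0.003], [0.002, 0.002, -1.0]]
ft_force: [1.2, -0.3, -0.3]
grip_width: 0.998
grip_force: 0.0
time: 15.9
eef_pos: [0.4744, -0.4098, 0.0071]
tool_rot: [[1.0, -0.029, 0.001], [-0.029, -1.0, -0.002], [0.001, 0.002, -1.0]]
ft_force: [-1.0, 0.8, 4.9]
grip_width: 0.276
grip_force: 119.9
time: 17.0
eef_pos: [0.4793, -0.216, 0.1746]
tool_rot: [[1.0, -0.029, 0.0], [-0.029, -1.0, -0.001], [0.0, 0.001, -1.0]]
ft_force: [0.5, -0.3, -1.4]
grip_width: 0.272
grip_force: 119.0
time: 18.5
eef_pos: [0.4796, -0.2174, 0.1743]
tool_rot: [[0.152, 0.988, -0.0], [0.988, -0.152, -0.001], [-0.001, 0.0, -1.0]]
ft_force: [0.7, 0.1, -1.0]
grip_width: 0.276
grip_force: 119.0
shift tot [ 0.2667 -0.0127  0.0676] rows>= 5; turn tot [ 0.      0.0005 -0.0012] rows>= 1
[ 22.8   5.6  -1.4 105.    0.2  69.4  12.5]
```

```bash
python3 -m jog '[{"tx":0.038,"ty":-0.0018,"tz":0.0096,"ax":0,"ay":0,"az":0},{"tx":0.038,"ty":-0.0018,"tz":0.0096,"ax":0,"ay":0,"az":0},{"tx":0.038,"ty":-0.0018,"tz":0.0096,"ax":0,"ay":0,"az":0},{"tx":0.038,"ty":-0.0018,"tz":0.0096,"ax":0,"ay":0,"az":0},{"tx":0.038,"ty":-0.0018,"tz":0.0096,"ax":0,"ay":0,"az":0},{"tx":0.038,"ty":-0.0018,"tz":0.0096,"ax":0,"ay":0,"az":0},{"tx":0.0387,"ty":-0.0019,"tz":0.01,"ax":0,"ay":0,"az":0},{"tx":0,"ty":0,"tz":0.03,"ax":0,"ay":0,"az":0},{"tx":0,"ty":0,"tz":0.03,"ax":0,"ay":0,"az":0},{"tx":0,"ty":0,"tz":0.028,"ax":0,"ay":0,"az":0},{"tx":0,"ty":0,"tz":0,"ax":0,"ay":0,"az":0},{"tx":0,"ty":0,"tz":0,"ax":0,"ay":0,"az":0},{"tx":0,"ty":0,"tz":0,"ax":0,"ay":0,"az":0},{"tx":0,"ty":0,"tz":0,"ax":0,"ay":0,"az":0}]'
python3 -c "
from h import *
snap('scene','s4')
s=snap('top','t4');W=cloud(s);z=W[:,:,2];hsv=cv2.cvtColor(s['frame'],cv2.COLOR_RGB2HSV)
P=W.reshape(-1,3);u=np.array([np.cos(np.radians(-9)),np.sin(np.radians(-9))]);n=np.array([-u[1],u[0]])
q=P[:,:2]-np.array([.5348,.2043]);a=q@u;b=q@n
for lo in np.arange(-.21,-.06,.01):
    k=(np.abs(a)<.035)&(b>lo)&(b<=lo+.01)&(P[:,2]>.03)
    print(round(lo,3),k.sum(),np.round(np.nanmedian(P[k,2]),4),np.round(np.percentile(a[k],[3,97]),4) if k.any() else '')
print(r.get_state()['eef_pos'],(np.array(r.get_state()['eef_pos'])[:2]-[.5348,.2043])@n)
k=(np.abs(a)<.03)&(P[:,2]>.045)&(P[:,2]<.063)&(b>-.17)&(b<-.08)
print('tip b',np.percentile(b[k],99.5))
"
```

```text
time: 19.9
eef_pos: [0.5029, -0.0051, 0.0509]
tool_rot: [[0.151, 0.989, 0.003], [0.989, -0.151, -0.001], [-0.001, 0.003, -1.0]]
ft_force: [0.1, 0.1, -1.3]
grip_width: 0.275
grip_force: 118.9
-0.21 269 0.4533 [-0.0331  0.0317]
-0.2 264 0.4524 [-0.033   0.0322]
-0.19 273 0.4561 [-0.0327  0.0321]
-0.18 239 0.4562 [-0.0313  0.0322]
-0.17 99 0.4447 [-0.011  0.033]
-0.16 0 nan 
-0.15 0 nan 
-0.14 0 nan 
-0.13 0 nan 
-0.12 0 nan 
-0.11 9 0.0611 [-0.0162  0.001 ]
-0.1 0 nan 
-0.09 0 nan 
-0.08 111 0.0671 [-0.0329  0.0332]
-0.07 111 0.0692 [-0.0328  0.0324]
[ 0.50247062 -0.00511262  0.05053213] -0.21189183245323215
tip b -0.10431545832358517
  return np.nanmean(a, axis, out=out, keepdims=keepdims)
```

View pics/t4.png

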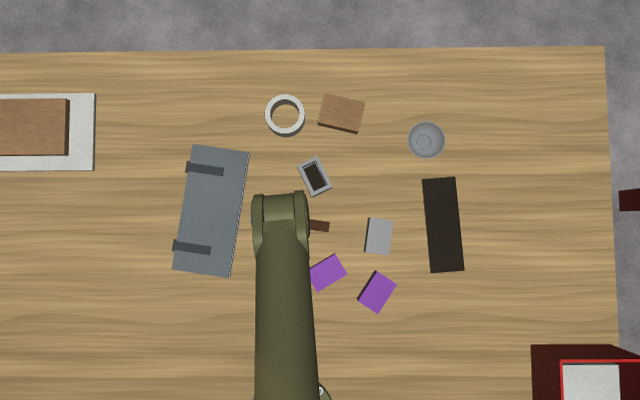

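```bash
python3 -m jog '[{"tx":0.008,"ty":0,"tz":0.001,"ax":0,"ay":0,"az":0},{"tx":0.008,"ty":0,"tz":0,"ax":0,"ay":0,"az":0},{"tx":0.008,"ty":0,"tz":0,"ax":0,"ay":0,"az":0},{"tx":0.008,"ty":0,"tz":0,"ax":0,"ay":0,"az":0},{"tx":0.008,"ty":0,"tz":0,"ax":0,"ay":0,"az":0},{"tx":0.0065,"ty":0,"tz":0,"ax":0,"ay":0,"az":0},{"tx":0.005,"ty":0,"tz":0,"ax":0,"ay":0,"az":0},{"tx":0,"ty":0,"tz":0,"ax":0,"ay":0,"az":0},{"tx":0,"ty":0,"tz":0,"ax":0,"ay":0,"az":0},{"tx":0,"ty":0,"tz":0,"ax":0,"ay":0,"az":0}]'
python3 -c "
from h import *
st=r.get_state();print(st['ft_force'],st['torque'])
s=snap('scene');a=s['frame'][150:350,200:500];cv2.imwrite('pics/s5.png',cv2.resize(a,None,fx=2.6,fy=2.6)[:,:,::-1])"
```

```text
time: 21.0
eef_pos: [0.5079, 0.0353, 0.0486]
tool_rot: [[0.151, 0.989, -0.0], [0.989, -0.151, -0.001], [-0.001, 0.0, -1.0]]
ft_force: [0.8, 0.0, -0.9]
grip_width: 0.275
grip_force: 118.9
[ 0.80250374  0.03062389 -0.85981621] [ 0.0664005  -0.0180976   0.00580975]
```

View pics/s5.png

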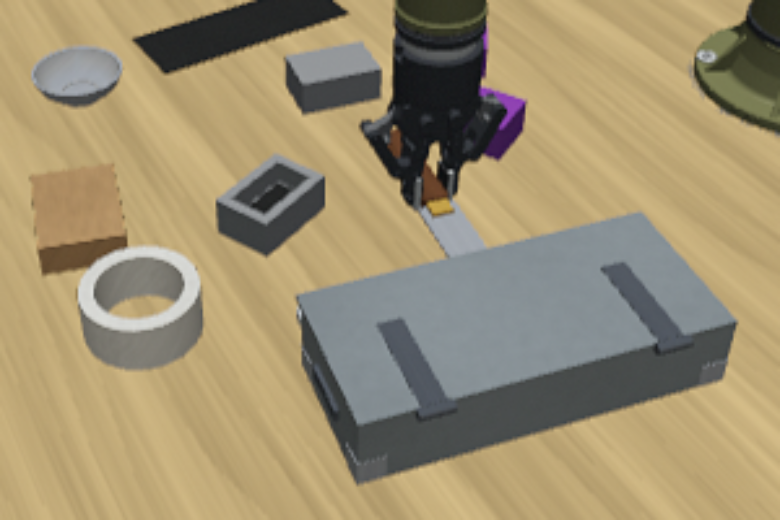

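The blade is in the slot under the lip at (465,248), with no contact force. Now I lift a little.

```bash
python3 -m jog '[{"tx":0,"ty":0,"tz":-0.004,"ax":0,"ay":0,"az":0},{"tx":0,"ty":0,"tz":-0.004,"ax":0,"ay":0,"az":0},{"tx":0,"ty":0,"tz":-0.004,"ax":0,"ay":0,"az":0},{"tx":0,"ty":0,"tz":-0.004,"ax":0,"ay":0,"az":0},{"tx":0,"ty":0,"tz":-0.004,"ax":0,"ay":0,"az":0},{"tx":0,"ty":0,"tz":0,"ax":0,"ay":0,"az":0},{"tx":0,"ty":0,"tz":0,"ax":0,"ay":0,"az":0}]'
python3 - <<'E'
from h import *
print(r.get_state()['torque'])
W=cloud(snap('top')).reshape(-1,3);u=np.array([np.cos(np.radians(-9)),np.sin(np.radians(-9))]);n=np.array([-u[1],u[0]])
q=W[:,:2]-np.array([.5348,.2043]);a=q@u;b=q@n
k=(abs(a)<.14)&(abs(b)<.065)&(W[:,2]>.04)&(W[:,2]<.25)
p=np.polyfit(b[k],W[k,2],1);print('lid rad',-np.arctan(p[0]))
E
```

```text
time: 21.75
eef_pos: [0.508, 0.0358, 0.0648]
tool_rot: [[0.15, 0.989, 0.0], [0.989, -0.15, -0.001], [-0.001, 0.0, -1.0]]
ft_force: [-1.2, -0.3, -1.3]
grip_width: 0.276
grip_force: 118.8
[-0.01902662  0.07253387  0.05262095]
lid rad 0.08801200852422764
```

```bash
python3 -m jog '[{"tx":0.0047,"ty":0,"tz":-0.0096,"ax":0,"ay":0,"az":0},{"tx":0.0047,"ty":0,"tz":-0.0096,"ax":0,"ay":0,"az":0},{"tx":0.0047,"ty":0,"tz":-0.0096,"ax":0,"ay":0,"az":0},{"tx":0.0047,"ty":0,"tz":-0.0096,"ax":0,"ay":0,"az":0},{"tx":0.0034,"ty":0,"tz":-0.0059,"ax":0,"ay":0,"az":0},{"tx":0.0034,"ty":0,"tz":-0.0059,"ax":0,"ay":0,"az":0},{"tx":0.0034,"ty":0,"tz":-0.0059,"ax":0,"ay":0,"az":0},{"tx":0.0034,"ty":0,"tz":-0.0059,"ax":0,"ay":0,"az":0},{"tx":0.0034,"ty":0,"tz":-0.0059,"ax":0,"ay":0,"az":0},{"tx":0.0034,"ty":0,"tz":-0.0059,"ax":0,"ay":0,"az":0},{"tx":0.0034,"ty":0,"tz":-0.0059,"ax":0,"ay":0,"az":0},{"tx":0.0034,"ty":0,"tz":-0.0059,"ax":0,"ay":0,"az":0}]'
python3 - <<'E'
from h import *
print(r.get_state()['torque'])
s=snap('scene');cv2.imwrite('pics/s6.png',cv2.resize(s['frame'][100:350,200:500],None,fx=2.3,fy=2.3)[:,:,::-1])
E
```

```text
time: 23.0
eef_pos: [0.5133, 0.073, 0.1333]
tool_rot: [[0.15, 0.989, -0.0], [0.989, -0.15, -0.001], [-0.001, -0.0, -1.0]]
ft_force: [-0.2, -0.4, -4.5]
grip_width: 0.274
grip_force: 118.7
[-0.36089054 -0.04522937 -0.04200756]
```

View pics/s6.png

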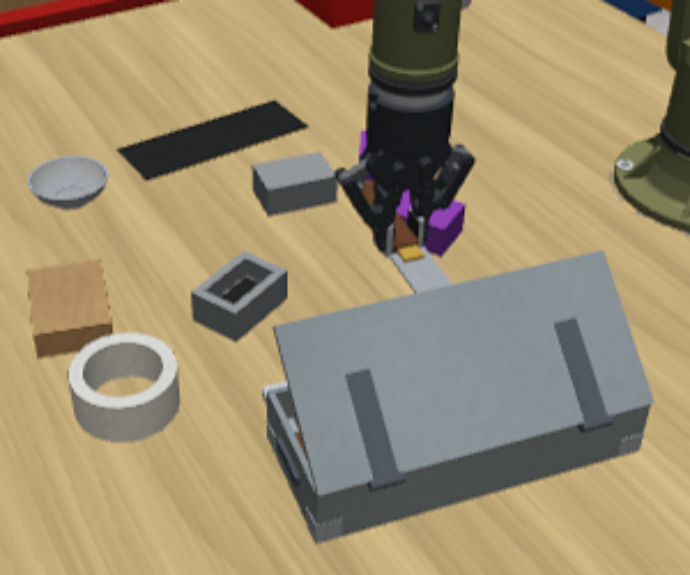

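The blade is prising the lid up to about 0.7 rad, with the fingers clear of it. I carry on past vertical.

```bash
python3 -m jog '[{"tx":0.0104,"ty":0,"tz":-0.0087,"ax":0,"ay":0,"az":0},{"tx":0.0104,"ty":0,"tz":-0.0087,"ax":0,"ay":0,"az":0},{"tx":0.0104,"ty":0,"tz":-0.0087,"ax":0,"ay":0,"az":0},{"tx":0.0104,"ty":0,"tz":-0.0087,"ax":0,"ay":0,"az":0},{"tx":0.0127,"ty":0,"tz":-0.0046,"ax":0,"ay":0,"az":0},{"tx":0.0127,"ty":0,"tz":-0.0046,"ax":0,"ay":0,"az":0},{"tx":0.0127,"ty":0,"tz":-0.0046,"ax":0,"ay":0,"az":0},{"tx":0.0127,"ty":0,"tz":-0.0046,"ax":0,"ay":0,"az":0},{"tx":0.0137,"ty":0,"tz":0,"ax":0,"ay":0,"az":0},{"tx":0.0137,"ty":0,"tz":0,"ax":0,"ay":0,"az":0},{"tx":0.0137,"ty":0,"tz":0,"ax":0,"ay":0,"az":0},{"tx":0.0137,"ty":0,"tz":0,"ax":0,"ay":0,"az":0},{"tx":0.0124,"ty":0,"tz":0.0039,"ax":0,"ay":0,"az":0},{"tx":0.0124,"ty":0,"tz":0.0039,"ax":0,"ay":0,"az":0},{"tx":0.0124,"ty":0,"tz":0.0039,"ax":0,"ay":0,"az":0},{"tx":0,"ty":0,"tz":0,"ax":0,"ay":0,"az":0},{"tx":0,"ty":0,"tz":0,"ax":0,"ay":0,"az":0},{"tx":-0.03,"ty":0,"tz":0,"ax":0,"ay":0,"az":0},{"tx":-0.04,"ty":0,"tz":0,"ax":0,"ay":0,"az":0},{"tx":-0.04,"ty":0,"tz":0,"ax":0,"ay":0,"az":0}]'
python3 - <<'E'
from h import *
s=snap('scene');cv2.imwrite('pics/s7.png',cv2.resize(s['frame'][50:350,200:500],None,fx=1.9,fy=1.9)[:,:,::-1])
go([.4796,-.2174,.19])
E
```

```text
time: 25.05
eef_pos: [0.5222, 0.13, 0.1663]
tool_rot: [[0.15, 0.989, 0.0], [0.989, -0.15, -0.001], [-0.001, 0.0, -1.0]]
ft_force: [1.1, -0.3, -1.2]
grip_width: 0.272
grip_force: 119.0
shift tot [-0.428   0.0144 -0.0271] rows>= 7;
```

View pics/s7.png

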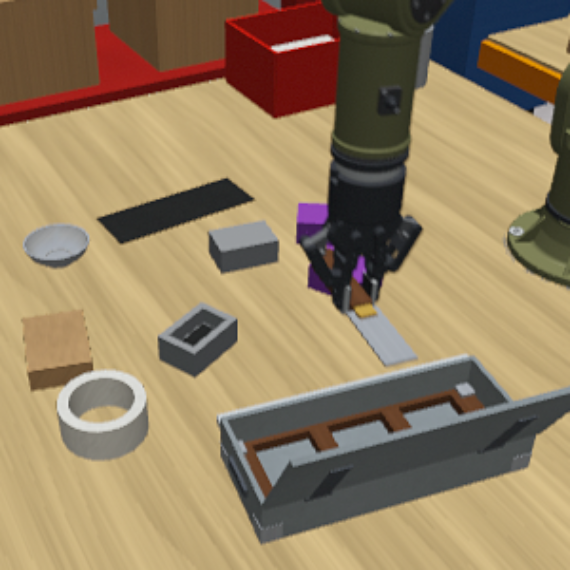

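The lid stands open past vertical, showing three pockets between brown ribs. The knife is free, so I take it back to the mat.

```bash
python3 -m jog '[{"tx":-0.0535,"ty":0.0018,"tz":-0.0034,"ax":0,"ay":0,"az":0},{"tx":-0.0535,"ty":0.0018,"tz":-0.0034,"ax":0,"ay":0,"az":0},{"tx":-0.0535,"ty":0.0018,"tz":-0.0034,"ax":0,"ay":0,"az":0},{"tx":-0.0535,"ty":0.0018,"tz":-0.0034,"ax":0,"ay":0,"az":0},{"tx":-0.0535,"ty":0.0018,"tz":-0.0034,"ax":0,"ay":0,"az":0},{"tx":-0.0535,"ty":0.0018,"tz":-0.0034,"ax":0,"ay":0,"az":0},{"tx":-0.0535,"ty":0.0018,"tz":-0.0034,"ax":0,"ay":0,"az":0},{"tx":-0.0535,"ty":0.0018,"tz":-0.0034,"ax":0,"ay":0,"az":0}]'
python3 -m jog '[{"tx":0,"ty":0,"tz":0,"ax":0,"ay":0,"az":0.0577},{"tx":0,"ty":0,"tz":0,"ax":0,"ay":0,"az":0.0577},{"tx":0,"ty":0,"tz":0,"ax":0,"ay":0,"az":0.0577},{"tx":0,"ty":0,"tz":0,"ax":0,"ay":0,"az":0.0577},{"tx":0,"ty":0,"tz":0,"ax":0,"ay":0,"az":0.0577},{"tx":0,"ty":0,"tz":0,"ax":0,"ay":0,"az":0.0577},{"tx":0,"ty":0,"tz":0,"ax":0,"ay":0,"az":0.0577},{"tx":0,"ty":0,"tz":0,"ax":0,"ay":0,"az":0.0577},{"tx":0,"ty":0,"tz":0,"ax":0,"ay":0,"az":0.0577},{"tx":0,"ty":0,"tz":0,"ax":0,"ay":0,"az":0.0577},{"tx":0,"ty":0,"tz":0,"ax":0,"ay":0,"az":0.0577},{"tx":0,"ty":0,"tz":0,"ax":0,"ay":0,"az":0.0577},{"tx":0,"ty":0,"tz":0,"ax":0,"ay":0,"az":0},{"tx":0,"ty":0,"tz":0,"ax":0,"ay":0,"az":0},{"tx":0,"ty":0,"tz":0,"ax":0,"ay":0,"az":0}]'
python3 -c "
from h import *
go([.476,-.407,.008],Rz(-91))"
```

```text
time: 25.9
eef_pos: [0.4818, -0.2111, 0.1889]
tool_rot: [[0.151, 0.989, 0.001], [0.989, -0.151, -0.001], [-0.001, 0.001, -1.0]]
ft_force: [0.6, -0.5, -0.7]
grip_width: 0.272
grip_force: 119.0
time: 27.4
eef_pos: [0.4823, -0.2092, 0.1884]
tool_rot: [[1.0, -0.028, 0.0], [-0.028, -1.0, -0.001], [0.0, 0.001, -1.0]]
ft_force: [0.8, 0.8, -1.0]
grip_width: 0.277
grip_force: 118.9
shift tot [-0.0009  0.2471  0.2258] rows>= 6; turn tot [ 0.0006 -0.0001 -0.0052] rows>= 1
```

```bash
python3 -m jog '[{"tx":0,"ty":0.05,"tz":0,"ax":0,"ay":0,"az":-0.005},{"tx":0,"ty":0.05,"tz":0,"ax":0,"ay":0,"az":0},{"tx":0,"ty":0.05,"tz":0,"ax":0,"ay":0,"az":0},{"tx":0,"ty":0.05,"tz":0.02,"ax":0,"ay":0,"az":0},{"tx":-0.0009,"ty":0.047,"tz":0.03,"ax":0,"ay":0,"az":0},{"tx":0,"ty":0,"tz":0.05,"ax":0,"ay":0,"az":0},{"tx":0,"ty":0,"tz":0.05,"ax":0,"ay":0,"az":0},{"tx":0,"ty":0,"tz":0.04,"ax":0,"ay":0,"az":0},{"tx":0,"ty":0,"tz":0.025,"ax":0,"ay":0,"az":0},{"tx":0,"ty":0,"tz":0.01,"ax":0,"ay":0,"az":0},{"tx":0,"ty":0,"tz":0,"ax":0,"ay":0,"az":0},{"tx":0,"ty":0,"tz":0,"ax":0,"ay":0,"az":0},{"tx":0,"ty":0,"tz":0,"ax":0,"ay":0,"az":0}]'
python3 -m jog '[{"tx":0,"ty":0,"tz":0,"ax":0,"ay":0,"az":0},{"tx":0,"ty":0,"tz":0,"ax":0,"ay":0,"az":0},{"tx":0,"ty":0,"tz":0,"ax":0,"ay":0,"az":0},{"tx":0,"ty":0,"tz":0,"ax":0,"ay":0,"az":0},{"tx":0,"ty":0,"tz":0,"ax":0,"ay":0,"az":0},{"tx":0,"ty":0,"tz":0,"ax":0,"ay":0,"az":0},{"tx":0,"ty":0,"tz":-0.03,"ax":0,"ay":0,"az":0},{"tx":0,"ty":0,"tz":-0.05,"ax":0,"ay":0,"az":0},{"tx":0,"ty":0,"tz":-0.05,"ax":0,"ay":0,"az":0},{"tx":0,"ty":0,"tz":-0.05,"ax":0,"ay":0,"az":0},{"tx":0,"ty":0,"tz":0,"ax":0,"ay":0,"az":0},{"tx":0,"ty":0,"tz":0,"ax":0,"ay":0,"az":0},{"tx":0,"ty":0,"tz":0,"ax":0,"ay":0,"az":0}]' 0
cat > look.py <<'E'
from h import *
s=snap('top');W=cloud(s);z=W[:,:,2];hsv=cv2.cvtColor(s['frame'],cv2.COLOR_RGB2HSV)
roi=np.zeros(z.shape,bool);roi[80:320,255:500]=1
print('risers');[print(x) for x in rects(W,roi&(z>.03)&(z<.048)&(hsv[:,:,1]<60))]
k=roi.copy();k[:,:420]=0
print('knife');[print(x) for x in rects(W,k&(z>.012)&(z<.04)&((hsv[:,:,1]<60)&(hsv[:,:,2]>90)|(hsv[:,:,1]>90)))]
E
python3 - <<'E'
import look
from look import *
go([.4655,-.226,.15],Rz(-98.6))
P=W.reshape(-1,3);u=np.array([np.cos(np.radians(-9)),np.sin(np.radians(-9))]);n=np.array([-u[1],u[0]])
q=P[:,:2]-np.array([.5348,.2043]);a=q@u;b=q@n
k=(abs(a)<.14)&(b>.06)&(b<.3)&(P[:,2]>.09)&(P[:,2]<.25);print('lid',np.pi/2+np.arctan(np.polyfit(P[k,2],b[k],1)[0]),k.sum(),b[k].max())
# ribs: points inside case by height
k=(b>-.05)&(b<.06)&(abs(a)<.155)
for lo in np.arange(-.155,.155,.01):
    m=k&(a>=lo)&(a<lo+.01)&(abs(b)<.03); print(round(lo+.005,3),round(float(np.nanmedian(P[m,2])),4),end='; ')
print()
for lo in np.arange(-.07,.07,.007):
    m=(abs(a)<.03)&(b>=lo)&(b<lo+.007); print(round(lo+.0035,4),round(float(np.nanmedian(P[m,2])),4),end='; ')
E
```

```text
time: 28.7
eef_pos: [0.478, -0.4074, 0.0094]
tool_rot: [[1.0, -0.019, 0.001], [-0.019, -1.0, -0.002], [0.001, 0.002, -1.0]]
ft_force: [-0.2, 0.1, -0.7]
grip_width: 0.273
grip_force: 119.0
time: 30.0
eef_pos: [0.4766, -0.4061, 0.1511]
tool_rot: [[1.0, -0.02, -0.002], [-0.02, -1.0, 0.0], [-0.002, -0.0, -1.0]]
ft_force: [-0.4, 0.2, -1.2]
grip_width: 0.999
grip_force: 0.0
risers
([283, 103], [0.8036, 0.0219, 0.0833, 0.0426], -69.9, 0.0437, 106)
([289, 129], [0.7485, 0.0025, 0.0929, 0.0301], -72.3, 0.0443, 95)
([427, 138], [0.7139, -0.353, 0.098, 0.0975], -30.2, 0.0346, 261)
([304, 186], [0.5936, -0.0344, 0.0889, 0.059], 26.2, 0.0413, 389)
([379, 236], [0.4655, -0.2258, 0.0898, 0.0605], -8.6, 0.0412, 843)
knife
([433, 139], [0.7131, -0.3697, 0.0983, 0.0638], -2.2, 0.0236, 553)
([446, 207], [0.5385, -0.4078, 0.0902, 0.0368], -3.1, 0.0177, 472)
([447, 251], [0.4242, -0.4035, 0.0775, 0.0274], -1.1, 0.0262, 342)
shift tot [-0.0181 -0.2247  0.0011] rows>= 4; turn tot [-0.0003  0.0013  0.0623] rows>= 1
lid 2.0391057463994278 4793 0.13905072737075677
-0.15 0.023; -0.14 0.0216; -0.13 0.0209; -0.12 0.0074; -0.11 0.0075; -0.1 0.0075; -0.09 0.007; -0.08 0.0077; -0.07 0.0072; -0.06 0.0077; -0.05 0.0215; -0.04 0.0206; -0.03 0.0068; -0.02 0.0072; -0.01 0.0082; 0.0 0.0076; 0.01 0.0074; 0.02 0.0076; 0.03 0.007; 0.04 0.0209; 0.05 0.0212; 0.06 0.0083; 0.07 0.0075; 0.08 0.0075; 0.09 0.0071; 0.1 0.0075; 0.11 0.0075; 0.12 0.0074; 0.13 0.0203; 0.14 0.0207; 0.15 0.0239; 
-0.0665 0.0543; -0.0595 0.0615; -0.0525 0.0615; -0.0455 0.0085; -0.0385 0.0069; -0.0315 0.0077; -0.0245 0.0073; -0.0175 0.0071; -0.0105 0.0076; -0.0035 0.0073; 0.0035 0.008; 0.0105 0.0074; 0.0175 0.0076; 0.0245 0.0071; 0.0315 0.0072; 0.0385 0.0071; 0.0455 0.0076; 0.0525 0.0082; 0.0595 0.0261; 0.0665 0.0622;
```

```bash
python3 -m jog '[{"tx":-0.0045,"ty":-0.056,"tz":0,"ax":0,"ay":0,"az":0},{"tx":-0.0045,"ty":-0.056,"tz":0,"ax":0,"ay":0,"az":0},{"tx":-0.0045,"ty":-0.056,"tz":0,"ax":0,"ay":0,"az":0},{"tx":-0.0045,"ty":-0.0567,"tz":0,"ax":0,"ay":0,"az":0},{"tx":0,"ty":0,"tz":0,"ax":0,"ay":0,"az":0.0623},{"tx":0,"ty":0,"tz":0,"ax":0,"ay":0,"az":0},{"tx":0,"ty":0,"tz":0,"ax":0,"ay":0,"az":0},{"tx":0,"ty":0,"tz":0,"ax":0,"ay":0,"az":0}]'
python3 -c "
from h import *
go([.4655,-.2258,.017],Rz(-98.6))"
```

```text
time: 30.85
eef_pos: [0.466, -0.2279, 0.1518]
tool_rot: [[0.989, -0.15, -0.001], [-0.15, -0.989, -0.001], [-0.001, 0.001, -1.0]]
ft_force: [0.6, -0.1, -0.3]
grip_width: 1.001
grip_force: 0.0
shift tot [-0.0008 -0.0028  0.1685] rows>= 3; turn tot [ 0.0006  0.0004 -0.0001] rows>= 1
```

Grip at 60 N, lift.

```bash
python3 -m jog '[{"tx":-0.0008,"ty":-0.0025,"tz":0.04,"ax":0,"ay":0,"az":0},{"tx":0,"ty":0,"tz":0.04,"ax":0,"ay":0,"az":0},{"tx":0,"ty":0,"tz":0.04,"ax":0,"ay":0,"az":0},{"tx":0,"ty":0,"tz":0.03,"ax":0,"ay":0,"az":0},{"tx":0,"ty":0,"tz":0.0185,"ax":0,"ay":0,"az":0},{"tx":0,"ty":0,"tz":0,"ax":0,"ay":0,"az":0},{"tx":0,"ty":0,"tz":0,"ax":0,"ay":0,"az":0},{"tx":0,"ty":0,"tz":0,"ax":0,"ay":0,"az":0}]' 0
python3 -m jog '[{"tx":0,"ty":0,"tz":0,"ax":0,"ay":0,"az":0},{"tx":0,"ty":0,"tz":0,"ax":0,"ay":0,"az":0},{"tx":0,"ty":0,"tz":0,"ax":0,"ay":0,"az":0},{"tx":0,"ty":0,"tz":0,"ax":0,"ay":0,"az":0},{"tx":0,"ty":0,"tz":0,"ax":0,"ay":0,"az":0},{"tx":0,"ty":0,"tz":0,"ax":0,"ay":0,"az":0}]' 1 60
python3 -m jog '[{"tx":0,"ty":0,"tz":-0.03,"ax":0,"ay":0,"az":0},{"tx":0,"ty":0,"tz":-0.05,"ax":0,"ay":0,"az":0},{"tx":0,"ty":0,"tz":-0.05,"ax":0,"ay":0,"az":0},{"tx":0,"ty":0,"tz":-0.05,"ax":0,"ay":0,"az":0},{"tx":0,"ty":0,"tz":0,"ax":0,"ay":0,"az":-0.068},{"tx":0,"ty":0,"tz":0,"ax":0,"ay":0,"az":-0.068},{"tx":0,"ty":0,"tz":0,"ax":0,"ay":0,"az":-0.068},{"tx":0,"ty":0,"tz":0,"ax":0,"ay":0,"az":-0.068},{"tx":0,"ty":0,"tz":0,"ax":0,"ay":0,"az":-0.068},{"tx":0,"ty":0,"tz":0,"ax":0,"ay":0,"az":-0.068},{"tx":0,"ty":0,"tz":0,"ax":0,"ay":0,"az":-0.068},{"tx":0,"ty":0,"tz":0,"ax":0,"ay":0,"az":-0.068},{"tx":0,"ty":0,"tz":0,"ax":0,"ay":0,"az":-0.068},{"tx":0,"ty":0,"tz":0,"ax":0,"ay":0,"az":-0.068},{"tx":0,"ty":0,"tz":0,"ax":0,"ay":0,"az":-0.067},{"tx":0,"ty":0,"tz":0,"ax":0,"ay":0,"az":0},{"tx":0,"ty":0,"tz":0,"ax":0,"ay":0,"az":0},{"tx":0,"ty":0,"tz":0,"ax":0,"ay":0,"az":0}]'
python3 -c "
from h import *
go([.6266,.1953,.16],Rz(-9))"
```

```text
time: 31.65
eef_pos: [0.4669, -0.2257, 0.0186]
tool_rot: [[0.989, -0.15, 0.002], [-0.15, -0.989, -0.002], [0.002, 0.002, -1.0]]
ft_force: [0.6, 0.8, 0.3]
grip_width: 1.001
grip_force: 0.0
time: 32.25
eef_pos: [0.4671, -0.2255, 0.019]
tool_rot: [[0.989, -0.15, 0.002], [-0.15, -0.989, -0.002], [0.003, 0.002, -1.0]]
ft_force: [-0.8, -0.0, 4.9]
grip_width: 0.689
grip_force: 66.4
time: 34.05
eef_pos: [0.466, -0.2246, 0.1615]
tool_rot: [[0.158, 0.987, -0.0], [0.987, -0.158, -0.001], [-0.001, -0.0, -1.0]]
ft_force: [-0.4, 0.0, -1.9]
grip_width: 0.687
grip_force: 65.5
shift tot [0.55   0.1153 0.0013] rows>= 9; turn tot [-0.      0.0005 -0.0008] rows>= 1
```

```bash
python3 -m jog '[{"tx":0.05,"ty":0.0105,"tz":0,"ax":0,"ay":0,"az":0},{"tx":0.05,"ty":0.0105,"tz":0,"ax":0,"ay":0,"az":0},{"tx":0.05,"ty":0.0105,"tz":0,"ax":0,"ay":0,"az":0},{"tx":0.05,"ty":0.0105,"tz":0,"ax":0,"ay":0,"az":0},{"tx":0.05,"ty":0.0105,"tz":0,"ax":0,"ay":0,"az":0},{"tx":0.05,"ty":0.0105,"tz":0,"ax":0,"ay":0,"az":0},{"tx":0.05,"ty":0.0105,"tz":0,"ax":0,"ay":0,"az":0},{"tx":0.05,"ty":0.0105,"tz":0,"ax":0,"ay":0,"az":0},{"tx":0.05,"ty":0.0105,"tz":0,"ax":0,"ay":0,"az":0},{"tx":0.05,"ty":0.0105,"tz":0,"ax":0,"ay":0,"az":0},{"tx":0.051,"ty":0.0105,"tz":0,"ax":0,"ay":0,"az":0},{"tx":0,"ty":0,"tz":0,"ax":0,"ay":0,"az":0},{"tx":0,"ty":0,"tz":0,"ax":0,"ay":0,"az":0},{"tx":0,"ty":0,"tz":0,"ax":0,"ay":0,"az":0},{"tx":0,"ty":0,"tz":0,"ax":0,"ay":0,"az":0}]'
python3 -c "
from h import *
go([.6268,.1968,.05],Rz(-9))"
```

```text
time: 35.55
eef_pos: [0.6262, 0.1943, 0.1611]
tool_rot: [[0.159, 0.987, 0.0], [0.987, -0.159, -0.002], [-0.002, 0.0, -1.0]]
ft_force: [-0.1, -0.2, -2.0]
grip_width: 0.686
grip_force: 65.5
shift tot [0.0036 0.0002 0.1389] rows>= 3; turn tot [ 0.0002  0.0011 -0.0011] rows>= 1
```

```bash
python3 -m jog '[{"tx":0.0036,"ty":0,"tz":0.04,"ax":0,"ay":0,"az":0},{"tx":0,"ty":0,"tz":0.04,"ax":0,"ay":0,"az":0},{"tx":0,"ty":0,"tz":0.03,"ax":0,"ay":0,"az":0},{"tx":0,"ty":0,"tz":0.02,"ax":0,"ay":0,"az":0},{"tx":0,"ty":0,"tz":0.01,"ax":0,"ay":0,"az":0},{"tx":0,"ty":0,"tz":0,"ax":0,"ay":0,"az":0},{"tx":0,"ty":0,"tz":0,"ax":0,"ay":0,"az":0},{"tx":0,"ty":0,"tz":0.01,"ax":0,"ay":0,"az":0},{"tx":0,"ty":0,"tz":0.01,"ax":0,"ay":0,"az":0},{"tx":0,"ty":0,"tz":0.008,"ax":0,"ay":0,"az":0},{"tx":0,"ty":0,"tz":0,"ax":0,"ay":0,"az":0},{"tx":0,"ty":0,"tz":0,"ax":0,"ay":0,"az":0},{"tx":0,"ty":0,"tz":0,"ax":0,"ay":0,"az":0}]'
python3 -c "
from h import *
go([.6268,.1968,.025],Rz(-9))"
```

```text
time: 36.85
eef_pos: [0.6265, 0.1991, 0.0267]
tool_rot: [[0.156, 0.988, -0.0], [0.988, -0.156, -0.001], [-0.001, 0.0, -1.0]]
ft_force: [-0.6, 0.0, -1.7]
grip_width: 0.685
grip_force: 65.5
shift tot [-0.0028  0.0008  0.0022] rows>= 1; turn tot [0.0001 0.0005 0.0003] rows>= 1
```

```bash
python3 -m jog '[{"tx":-0.002,"ty":0,"tz":0.002,"ax":0,"ay":0,"az":0},{"tx":0,"ty":0,"tz":0,"ax":0,"ay":0,"az":0},{"tx":0,"ty":0,"tz":0,"ax":0,"ay":0,"az":0}]'
python3 -m jog '[{"tx":0,"ty":0,"tz":0,"ax":0,"ay":0,"az":0},{"tx":0,"ty":0,"tz":0,"ax":0,"ay":0,"az":0},{"tx":0,"ty":0,"tz":0,"ax":0,"ay":0,"az":0},{"tx":0,"ty":0,"tz":0,"ax":0,"ay":0,"az":0},{"tx":0,"ty":0,"tz":-0.02,"ax":0,"ay":0,"az":0},{"tx":0,"ty":0,"tz":-0.05,"ax":0,"ay":0,"az":0},{"tx":0,"ty":0,"tz":-0.05,"ax":0,"ay":0,"az":0},{"tx":0,"ty":0,"tz":-0.05,"ax":0,"ay":0,"az":0},{"tx":-0.05,"ty":0,"tz":0,"ax":0,"ay":0,"az":0},{"tx":-0.05,"ty":0,"tz":0,"ax":0,"ay":0,"az":0},{"tx":-0.05,"ty":0,"tz":0,"ax":0,"ay":0,"az":0},{"tx":-0.05,"ty":0,"tz":0,"ax":0,"ay":0,"az":0},{"tx":-0.05,"ty":0,"tz":0,"ax":0,"ay":0,"az":0},{"tx":0,"ty":0,"tz":0,"ax":0,"ay":0,"az":0},{"tx":0,"ty":0,"tz":0,"ax":0,"ay":0,"az":0},{"tx":0,"ty":0,"tz":0,"ax":0,"ay":0,"az":0}]' 0.15
python3 - <<'E'
from look import *
P=W.reshape(-1,3);u=np.array([np.cos(np.radians(-9)),np.sin(np.radians(-9))]);n=np.array([-u[1],u[0]])
q=P[:,:2]-np.array([.5348,.2043]);a=q@u;b=q@n
k=(b>-.05)&(b<.06)&(abs(a)<.15)&(P[:,2]>.035)&(P[:,2]<.055)
if k.any(): print('in case a,b',a[k].min(),a[k].max(),b[k].min(),b[k].max(),np.median(P[k,2]))
go([.5936,-.0344,.16],Rz(-63.8))
E
```

```text
time: 37.15
eef_pos: [0.6263, 0.1975, 0.0252]
tool_rot: [[0.156, 0.988, 0.0], [0.988, -0.156, -0.001], [-0.001, 0.0, -1.0]]
ft_force: [0.5, 1.2, -0.8]
grip_width: 0.684
grip_force: 65.5
time: 38.75
eef_pos: [0.5954, 0.0017, 0.1622]
tool_rot: [[0.154, 0.988, 0.001], [0.988, -0.154, -0.0], [0.0, 0.001, -1.0]]
ft_force: [-0.2, 0.8, 0.0]
grip_width: 0.85
grip_force: 0.0
risers
([282, 104], [0.8065, 0.0176, 0.0855, 0.0386], -75.4, 0.0415, 91)
([428, 138], [0.7137, -0.3525, 0.0975, 0.0973], -72.0, 0.0346, 262)
([312, 188], [0.5947, -0.0577, 0.0991, 0.0438], -0.3, 0.0411, 199)
knife
([433, 139], [0.7134, -0.3695, 0.0978, 0.0632], -1.0, 0.0243, 540)
([447, 226], [0.4844, -0.4058, 0.1984, 0.0368], -2.1, 0.0214, 956)
in case a,b 0.06216052757254697 0.12271693235139354 -0.03962674049825079 0.052193002531757036 0.047365510527060506
shift tot [-0.0455  0.0048  0.0025] rows>= 1; turn tot [ 4.000e-04 -2.000e-04  4.582e-01] rows>= 7
```

```bash
python3 -m jog '[{"tx":-0.0455,"ty":0.0048,"tz":0.0025,"ax":0,"ay":0,"az":0},{"tx":0,"ty":0,"tz":0,"ax":0,"ay":0,"az":0.0655},{"tx":0,"ty":0,"tz":0,"ax":0,"ay":0,"az":0.0655},{"tx":0,"ty":0,"tz":0,"ax":0,"ay":0,"az":0.0655},{"tx":0,"ty":0,"tz":0,"ax":0,"ay":0,"az":0.0655},{"tx":0,"ty":0,"tz":0,"ax":0,"ay":0,"az":0.0655},{"tx":0,"ty":0,"tz":0,"ax":0,"ay":0,"az":0.0655},{"tx":0,"ty":0,"tz":0,"ax":0,"ay":0,"az":0.0655},{"tx":0,"ty":0,"tz":0,"ax":0,"ay":0,"az":0},{"tx":0,"ty":0,"tz":0,"ax":0,"ay":0,"az":0},{"tx":0,"ty":0,"tz":0,"ax":0,"ay":0,"az":0}]' 0
python3 -c "
from h import *
go([.5936,-.0344,.015],Rz(-63.8)); s=snap('scene');cv2.imwrite('pics/s8.png',cv2.resize(s['frame'][50:350,200:500],None,fx=1.9,fy=1.9)[:,:,::-1])"
```

```text
time: 39.9
eef_pos: [0.5933, -0.0357, 0.1594]
tool_rot: [[0.897, 0.442, -0.0], [0.442, -0.897, -0.001], [-0.0, 0.001, -1.0]]
ft_force: [0.2, -0.4, -0.6]
grip_width: 1.001
grip_force: 0.0
shift tot [ 0.0011 -0.0015  0.1805] rows>= 3; turn tot [0.0004 0.0002 0.0001] rows>= 1
```

View pics/s8.png

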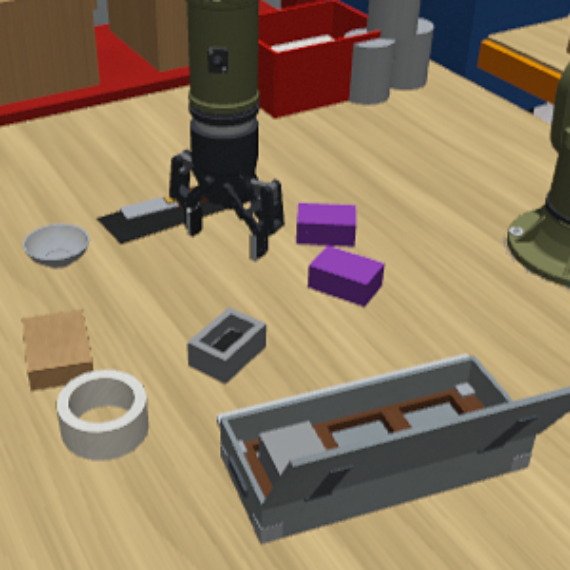

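The first riser sits in the far pocket (290,450), and the open gripper is above the socket-up riser (228,345). I grasp it and turn it so its long side runs along y.

```bash
python3 -m jog '[{"tx":0.001,"ty":-0.0015,"tz":0.04,"ax":0,"ay":0,"az":0},{"tx":0,"ty":0,"tz":0.04,"ax":0,"ay":0,"az":0},{"tx":0,"ty":0,"tz":0.04,"ax":0,"ay":0,"az":0},{"tx":0,"ty":0,"tz":0.04,"ax":0,"ay":0,"az":0},{"tx":0,"ty":0,"tz":0.02,"ax":0,"ay":0,"az":0},{"tx":0,"ty":0,"tz":0,"ax":0,"ay":0,"az":0},{"tx":0,"ty":0,"tz":0,"ax":0,"ay":0,"az":0},{"tx":0,"ty":0,"tz":0,"ax":0,"ay":0,"az":0}]' 0
python3 -m jog '[{"tx":0,"ty":0,"tz":0,"ax":0,"ay":0,"az":0},{"tx":0,"ty":0,"tz":0,"ax":0,"ay":0,"az":0},{"tx":0,"ty":0,"tz":0,"ax":0,"ay":0,"az":0},{"tx":0,"ty":0,"tz":0,"ax":0,"ay":0,"az":0},{"tx":0,"ty":0,"tz":0,"ax":0,"ay":0,"az":0},{"tx":0,"ty":0,"tz":0,"ax":0,"ay":0,"az":0}]' 1 60
python3 -m jog '[{"tx":0,"ty":0,"tz":-0.03,"ax":0,"ay":0,"az":0},{"tx":0,"ty":0,"tz":-0.04,"ax":0,"ay":0,"az":0},{"tx":0,"ty":0,"tz":0,"ax":0,"ay":0,"az":-0.0665},{"tx":0,"ty":0,"tz":0,"ax":0,"ay":0,"az":-0.0665},{"tx":0,"ty":0,"tz":0,"ax":0,"ay":0,"az":-0.0665},{"tx":0,"ty":0,"tz":0,"ax":0,"ay":0,"az":-0.0665},{"tx":0,"ty":0,"tz":0,"ax":0,"ay":0,"az":-0.0665},{"tx":0,"ty":0,"tz":0,"ax":0,"ay":0,"az":-0.0665},{"tx":0,"ty":0,"tz":0,"ax":0,"ay":0,"az":-0.0665},{"tx":0,"ty":0,"tz":0,"ax":0,"ay":0,"az":-0.0665},{"tx":0,"ty":0,"tz":0,"ax":0,"ay":0,"az":0},{"tx":0,"ty":0,"tz":0,"ax":0,"ay":0,"az":0},{"tx":0,"ty":0,"tz":0,"ax":0,"ay":0,"az":0}]'
python3 -c "
from h import *
go([.57,-.13,.0165],Rz(0))"
```

```text
time: 40.75
eef_pos: [0.5951, -0.0353, 0.0174]
tool_rot: [[0.899, 0.439, 0.003], [0.439, -0.899, -0.001], [0.003, 0.003, -1.0]]
ft_force: [-0.1, -0.0, 0.3]
grip_width: 1.001
grip_force: 0.0
time: 41.35
eef_pos: [0.5946, -0.0352, 0.017]
tool_rot: [[0.899, 0.439, 0.003], [0.439, -0.899, -0.001], [0.002, 0.002, -1.0]]
ft_force: [-0.7, -0.5, 5.6]
grip_width: 0.686
grip_force: 67.1
time: 42.65
eef_pos: [0.5933, -0.0352, 0.0713]
tool_rot: [[0.005, 1.0, -0.0], [1.0, -0.005, -0.001], [-0.001, -0.0, -1.0]]
ft_force: [-0.1, -0.2, -1.1]
grip_width: 0.686
grip_force: 66.2
shift tot [-0.1185 -0.0286  0.0687] rows>= 3; turn tot [-0.0001  0.0006 -0.0023] rows>= 1
```

```bash
python3 -m jog '[{"tx":-0.04,"ty":-0.0095,"tz":0,"ax":0,"ay":0,"az":0},{"tx":-0.04,"ty":-0.0095,"tz":0,"ax":0,"ay":0,"az":0},{"tx":-0.0385,"ty":-0.0095,"tz":0,"ax":0,"ay":0,"az":0},{"tx":0,"ty":0,"tz":0.03,"ax":0,"ay":0,"az":0},{"tx":0,"ty":0,"tz":0.025,"ax":0,"ay":0,"az":0},{"tx":0,"ty":0,"tz":0.0125,"ax":0,"ay":0,"az":0},{"tx":0,"ty":0,"tz":0,"ax":0,"ay":0,"az":0},{"tx":0,"ty":0,"tz":0,"ax":0,"ay":0,"az":0},{"tx":0,"ty":0,"tz":0,"ax":0,"ay":0,"az":0}]'
python3 -m jog '[{"tx":0,"ty":0,"tz":0,"ax":0,"ay":0,"az":0},{"tx":0,"ty":0,"tz":0,"ax":0,"ay":0,"az":0},{"tx":0,"ty":0,"tz":0,"ax":0,"ay":0,"az":0},{"tx":0,"ty":0,"tz":0,"ax":0,"ay":0,"az":0},{"tx":0,"ty":0,"tz":-0.04,"ax":0,"ay":0,"az":0},{"tx":0,"ty":0,"tz":-0.04,"ax":0,"ay":0,"az":0},{"tx":0,"ty":0,"tz":0,"ax":0,"ay":-0.0555,"az":0},{"tx":0,"ty":0,"tz":0,"ax":0,"ay":-0.0555,"az":0},{"tx":0,"ty":0,"tz":0,"ax":0,"ay":-0.0555,"az":0},{"tx":0,"ty":0,"tz":0,"ax":0,"ay":0,"az":0},{"tx":0,"ty":0,"tz":0,"ax":0,"ay":0,"az":0},{"tx":0,"ty":0,"tz":0,"ax":0,"ay":0,"az":0}]' 0
cat >> h.py <<'E'
def Rt(t):
    """closing axis along world x, tool tilted t deg towards +y"""
    t=np.radians(t);y=np.array([1.,0,0]);z=np.array([0,np.sin(t),-np.cos(t)]);return np.stack([np.cross(y,z),y,z],1)
E
python3 - <<'E'
import look
from look import *
go([.57,-.112,.016],Rt(-20));print(r.get_state()['qpos'].round(1))
E
```

```text
time: 43.55
eef_pos: [0.5707, -0.1297, 0.0177]
tool_rot: [[0.002, 1.0, 0.001], [1.0, -0.002, -0.001], [-0.001, 0.001, -1.0]]
ft_force: [0.5, -0.2, -2.4]
grip_width: 0.686
grip_force: 66.7
time: 44.75
eef_pos: [0.5702, -0.1319, 0.0818]
tool_rot: [[0.005, 1.0, -0.002], [0.94, -0.005, -0.342], [-0.342, 0.0, -0.94]]
ft_force: [-0.2, 0.4, -0.1]
grip_width: 0.996
grip_force: 0.0
risers
([281, 104], [0.8053, 0.0256, 0.0788, 0.0476], -62.1, 0.0421, 91)
([288, 129], [0.7447, 0.0085, 0.0847, 0.0253], -78.9, 0.0447, 86)
([427, 138], [0.7133, -0.353, 0.0973, 0.097], -46.0, 0.0348, 270)
([352, 195], [0.5715, -0.1526, 0.06, 0.0443], -0.3, 0.0407, 222)
knife
([432, 139], [0.7131, -0.3691, 0.0984, 0.0629], -1.5, 0.0238, 552)
([447, 226], [0.4845, -0.4065, 0.1979, 0.0362], -1.2, 0.0218, 948)
shift tot [ 0.0521 -0.0004  0.0686] rows>= 2; turn tot [-0.0009  0.0001 -0.0029] rows>= 1
[  6.3  17.5  -9.2 105.1  26.2  61.3 -16.4]
```

```bash
python3 -m jog '[{"tx":0.013,"ty":0.001,"tz":0.0171,"ax":0,"ay":0,"az":0},{"tx":0.013,"ty":0,"tz":0.0171,"ax":0,"ay":0,"az":0},{"tx":0.013,"ty":0,"tz":0.0171,"ax":0,"ay":0,"az":0},{"tx":0.013,"ty":0,"tz":0.0171,"ax":0,"ay":0,"az":0},{"tx":0,"ty":0,"tz":0,"ax":0,"ay":0,"az":0},{"tx":0,"ty":0,"tz":0,"ax":0,"ay":0,"az":0},{"tx":0,"ty":0,"tz":0,"ax":0,"ay":0,"az":0}]' 0
python3 -m jog '[{"tx":0,"ty":0,"tz":0,"ax":0,"ay":0,"az":0},{"tx":0,"ty":0,"tz":0,"ax":0,"ay":0,"az":0},{"tx":0,"ty":0,"tz":0,"ax":0,"ay":0,"az":0},{"tx":0,"ty":0,"tz":0,"ax":0,"ay":0,"az":0},{"tx":0,"ty":0,"tz":0,"ax":0,"ay":0,"az":0},{"tx":0,"ty":0,"tz":0,"ax":0,"ay":0,"az":0}]' 1 100
python3 -c "
from h import *
s=r.get_state();p=s['eef_pos'];print(s['qpos'].round(1));go([p[0],p[1],p[2]+.13],Rt(70))"
```

```text
time: 45.5
eef_pos: [0.5718, -0.1097, 0.0163]
tool_rot: [[0.003, 1.0, -0.0], [0.939, -0.002, -0.343], [-0.343, 0.001, -0.939]]
ft_force: [0.1, -0.8, -0.5]
grip_width: 1.0
grip_force: 0.0
time: 46.1
eef_pos: [0.5725, -0.1092, 0.0172]
tool_rot: [[0.003, 1.0, 0.002], [0.939, -0.002, -0.343], [-0.343, 0.003, -0.939]]
ft_force: [-0.0, 1.7, 5.8]
grip_width: 0.676
grip_force: 108.4
[  3.8  22.5  -9.3 107.2  28.9  55.8 -22.5]
shift tot [-0.0557  0.0004 -0.1527] rows>= 3; turn tot [ 1.700e-03  7.504e-01 -4.000e-04] rows>= 11
```

```bash
python3 -m jog '[{"tx":-0.014,"ty":0,"tz":-0.038,"ax":0,"ay":0,"az":0},{"tx":-0.014,"ty":0,"tz":-0.038,"ax":0,"ay":0,"az":0},{"tx":-0.014,"ty":0,"tz":-0.038,"ax":0,"ay":0,"az":0},{"tx":-0.014,"ty":0,"tz":-0.038,"ax":0,"ay":0,"az":0},{"tx":0,"ty":0,"tz":0,"ax":0,"ay":0.0625,"az":0},{"tx":0,"ty":0,"tz":0,"ax":0,"ay":0.0625,"az":0},{"tx":0,"ty":0,"tz":0,"ax":0,"ay":0.0625,"az":0},{"tx":0,"ty":0,"tz":0,"ax":0,"ay":0.0625,"az":0},{"tx":0,"ty":0,"tz":0,"ax":0,"ay":0.0625,"az":0},{"tx":0,"ty":0,"tz":0,"ax":0,"ay":0.0625,"az":0},{"tx":0,"ty":0,"tz":0,"ax":0,"ay":0.0625,"az":0},{"tx":0,"ty":0,"tz":0,"ax":0,"ay":0.0625,"az":0},{"tx":0,"ty":0,"tz":0,"ax":0,"ay":0.0625,"az":0},{"tx":0,"ty":0,"tz":0,"ax":0,"ay":0.0625,"az":0},{"tx":0,"ty":0,"tz":0,"ax":0,"ay":0.0625,"az":0},{"tx":0,"ty":0,"tz":0,"ax":0,"ay":0.0625,"az":0},{"tx":0,"ty":0,"tz":0,"ax":0,"ay":0,"az":0},{"tx":0,"ty":0,"tz":0,"ax":0,"ay":0,"az":0},{"tx":0,"ty":0,"tz":0,"ax":0,"ay":0,"az":0},{"tx":0,"ty":0,"tz":0,"ax":0,"ay":0,"az":0}]'
python3 -c "
from h import *
s=r.get_state();p=s['eef_pos'];print(s['qpos'].round(1));go([.572,-.12,.067],Rt(70));snap('scene','s9')"
```

```text
time: 48.1
eef_pos: [0.572, -0.1091, 0.1477]
tool_rot: [[-0.003, 1.0, 0.002], [0.346, -0.0, 0.938], [0.938, 0.004, -0.346]]
ft_force: [-0.5, 1.0, -0.4]
grip_width: 0.678
grip_force: 107.7
[ 45.5  44.3 -13.7  84.3 -44.7  98.3  45. ]
shift tot [-0.0994 -0.0004  0.0222] rows>= 2; turn tot [0.0008 0.0022 0.0017] rows>= 1
```

View pics/s9.png

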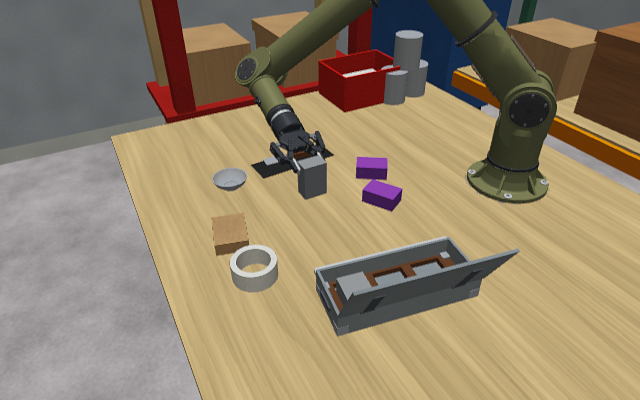

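The riser is held on end at (313,175), plain face toward the case and clear of everything. I set it down.

```bash
python3 -m jog '[{"tx":-0.025,"ty":0,"tz":0.0055,"ax":0,"ay":0.002,"az":0},{"tx":-0.025,"ty":0,"tz":0.0055,"ax":0,"ay":0,"az":0},{"tx":-0.02,"ty":0,"tz":0.0045,"ax":0,"ay":0,"az":0},{"tx":-0.015,"ty":0,"tz":0.0035,"ax":0,"ay":0,"az":0},{"tx":-0.01,"ty":0,"tz":0.002,"ax":0,"ay":0,"az":0},{"tx":-0.0044,"ty":0,"tz":0.0012,"ax":0,"ay":0,"az":0},{"tx":0,"ty":0,"tz":0,"ax":0,"ay":0,"az":0},{"tx":0,"ty":0,"tz":0,"ax":0,"ay":0,"az":0},{"tx":0,"ty":0,"tz":0,"ax":0,"ay":0,"az":0},{"tx":0,"ty":0,"tz":0,"ax":0,"ay":0,"az":0}]'
python3 -c "
from h import *
go([.572,-.12,.066],Rt(70))"
```

```text
time: 49.15
eef_pos: [0.5711, -0.1201, 0.0665]
tool_rot: [[-0.001, 1.0, 0.001], [0.337, -0.001, 0.941], [0.941, 0.001, -0.337]]
ft_force: [-2.9, -1.4, 6.4]
grip_width: 0.681
grip_force: 108.0
shift tot [-0.0005  0.0011  0.0003] rows>= 1; turn tot [ 0.0006 -0.0025  0.0004] rows>= 1
```

```bash
python3 -m jog '[{"tx":0,"ty":0,"tz":0,"ax":0,"ay":0,"az":0},{"tx":0,"ty":0,"tz":0,"ax":0,"ay":0,"az":0},{"tx":0,"ty":0,"tz":0,"ax":0,"ay":0,"az":0},{"tx":0,"ty":0,"tz":0,"ax":0,"ay":0,"az":0},{"tx":0,"ty":0,"tz":0,"ax":0,"ay":0,"az":0},{"tx":0,"ty":0,"tz":-0.015,"ax":0,"ay":0,"az":0},{"tx":0,"ty":0,"tz":-0.03,"ax":0,"ay":0,"az":0},{"tx":0,"ty":0,"tz":-0.04,"ax":0,"ay":0,"az":0},{"tx":0,"ty":0,"tz":-0.04,"ax":0,"ay":0,"az":0},{"tx":0.04,"ty":0,"tz":-0.015,"ax":0,"ay":0,"az":0},{"tx":0.05,"ty":0,"tz":-0.018,"ax":0,"ay":0,"az":0},{"tx":0.05,"ty":0,"tz":-0.018,"ax":0,"ay":0,"az":0},{"tx":0.05,"ty":0,"tz":-0.018,"ax":0,"ay":0,"az":0},{"tx":0,"ty":0,"tz":0,"ax":0,"ay":0,"az":0},{"tx":0,"ty":0,"tz":0,"ax":0,"ay":0,"az":0}]' 0
python3 -m jog '[{"tx":0,"ty":0,"tz":0,"ax":0,"ay":-0.069,"az":0},{"tx":0,"ty":0,"tz":0,"ax":0,"ay":-0.069,"az":0},{"tx":0,"ty":0,"tz":0,"ax":0,"ay":-0.069,"az":0},{"tx":0,"ty":0,"tz":0,"ax":0,"ay":-0.069,"az":0},{"tx":0,"ty":0,"tz":0,"ax":0,"ay":-0.069,"az":0},{"tx":0,"ty":0,"tz":0,"ax":0,"ay":-0.069,"az":0},{"tx":0,"ty":0,"tz":0,"ax":0,"ay":-0.069,"az":0},{"tx":0,"ty":0,"tz":0,"ax":0,"ay":-0.069,"az":0},{"tx":0,"ty":0,"tz":0,"ax":0,"ay":-0.03,"az":0},{"tx":0,"ty":0,"tz":0,"ax":0,"ay":0,"az":0},{"tx":0,"ty":0,"tz":0,"ax":0,"ay":0,"az":0},{"tx":0,"ty":0,"tz":0,"ax":0,"ay":0,"az":0}]'
python3 - <<'E'
from h import *
s=r.get_state();print(s['qpos'].round(1))
s=snap('top');W=cloud(s);z=W[:,:,2];roi=np.zeros(z.shape,bool);roi[150:240,280:420]=1
[print(x) for x in rects(W,roi&(z>.075)&(z<.11))]
go([.571,-.025,.25],Rt(0))
E
```

```text
time: 50.65
eef_pos: [0.5711, -0.2158, 0.2614]
tool_rot: [[-0.001, 1.0, 0.004], [0.342, -0.003, 0.94], [0.94, 0.002, -0.342]]
ft_force: [0.2, 1.2, -0.8]
grip_width: 1.001
grip_force: 0.0
time: 51.85
eef_pos: [0.5701, -0.2169, 0.2589]
tool_rot: [[0.006, 1.0, -0.002], [1.0, -0.006, 0.007], [0.007, -0.002, -1.0]]
ft_force: [0.2, -1.2, -0.1]
grip_width: 1.0
grip_force: 0.0
[24.4 13.3 -7.  86.5  1.3 80.6 17. ]
([339, 193], [0.5712, -0.1227, 0.0596, 0.0396], -0.3, 0.0913, 408)
shift tot [ 0.24   -0.0004  0.0129] rows>= 4; turn tot [-0.001  -0.0034 -0.0029] rows>= 1
```

Standing exactly as planned at (0.571, -0.123). I now go round to the +y side.

```bash
python3 -m jog '[{"tx":0.048,"ty":0,"tz":0,"ax":0,"ay":-0.003,"az":-0.003},{"tx":0.048,"ty":0,"tz":0,"ax":0,"ay":0,"az":0},{"tx":0.048,"ty":0,"tz":0,"ax":0,"ay":0,"az":0},{"tx":0.048,"ty":0,"tz":0,"ax":0,"ay":0,"az":0},{"tx":0.048,"ty":0,"tz":0,"ax":0,"ay":0,"az":0},{"tx":0,"ty":0,"tz":0,"ax":0,"ay":-0.065,"az":0},{"tx":0,"ty":0,"tz":0,"ax":0,"ay":-0.065,"az":0},{"tx":0,"ty":0,"tz":0,"ax":0,"ay":-0.065,"az":0},{"tx":0,"ty":0,"tz":0,"ax":0,"ay":-0.065,"az":0},{"tx":0,"ty":0,"tz":0,"ax":0,"ay":-0.065,"az":0},{"tx":0,"ty":0,"tz":0,"ax":0,"ay":-0.065,"az":0},{"tx":0,"ty":0,"tz":0,"ax":0,"ay":-0.065,"az":0},{"tx":0,"ty":0,"tz":0,"ax":0,"ay":-0.065,"az":0},{"tx":0,"ty":0,"tz":0,"ax":0,"ay":-0.063,"az":0},{"tx":0,"ty":0,"tz":0,"ax":0,"ay":0,"az":0},{"tx":0,"ty":0,"tz":0,"ax":0,"ay":0,"az":0},{"tx":0,"ty":0,"tz":0,"ax":0,"ay":0,"az":0},{"tx":0,"ty":0,"tz":0,"ax":0,"ay":0,"az":0}]'
python3 - <<'E'
from h import *
s=r.get_state();print(s['qpos'].round(1))
go([.571,-.025,.104],Rt(-70));go([.571,-.128,.066])
E
```

```text
time: 53.7
eef_pos: [0.5708, -0.024, 0.2623]
tool_rot: [[0.003, 1.0, 0.002], [0.345, 0.001, -0.939], [-0.939, 0.004, -0.345]]
ft_force: [0.4, 0.2, -0.3]
grip_width: 1.0
grip_force: 0.0
[-18.4  28.9 -16.3  94.3  60.6 107.6 -45.3]
shift tot [ 0.1853 -0.0005  0.0694] rows>= 4; turn tot [ 0.001  -0.0014 -0.0015] rows>= 1
shift tot [ 0.1855 -0.0008  0.2066] rows>= 5;
```

```bash
python3 -m jog '[{"tx":0.031,"ty":0,"tz":0.0116,"ax":0,"ay":0,"az":0},{"tx":0.031,"ty":0,"tz":0.0116,"ax":0,"ay":0,"az":0},{"tx":0.031,"ty":0,"tz":0.0116,"ax":0,"ay":0,"az":0},{"tx":0.031,"ty":0,"tz":0.0116,"ax":0,"ay":0,"az":0},{"tx":0.031,"ty":0,"tz":0.0116,"ax":0,"ay":0,"az":0},{"tx":0.03,"ty":0,"tz":0.0116,"ax":0,"ay":0,"az":0},{"tx":0,"ty":0,"tz":0,"ax":0,"ay":0,"az":0},{"tx":0,"ty":0,"tz":0,"ax":0,"ay":0,"az":0},{"tx":0,"ty":0,"tz":0,"ax":0,"ay":0,"az":0}]'
python3 - <<'E'
from h import *
s=r.get_state();print(s['qpos'].round(1))
go([.571,-.128,.066],Rt(-70))
s=snap('scene');cv2.imwrite('pics/s10.png',cv2.resize(s['frame'][50:350,200:500],None,fx=1.9,fy=1.9)[:,:,::-1])
E
```

```text
time: 54.6
eef_pos: [0.5713, -0.0244, 0.1043]
tool_rot: [[0.002, 1.0, 0.004], [0.343, 0.003, -0.939], [-0.939, 0.003, -0.343]]
ft_force: [-0.4, 0.5, -0.1]
grip_width: 1.001
grip_force: 0.0
[-19.1  41.5 -15.4  96.6  60.6 100.5 -58.2]
shift tot [ 0.0005 -0.001   0.1381] rows>= 3; turn tot [ 0.0019 -0.0007 -0.001 ] rows>= 1
```

View pics/s10.png

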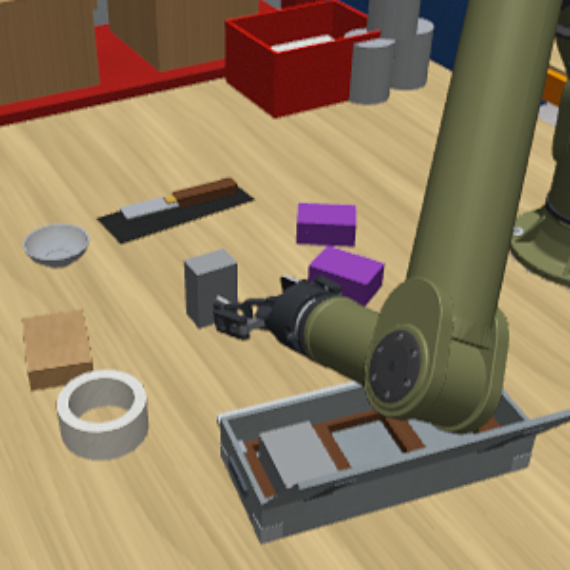

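The gripper faces the standing riser's plain side (fingers at (235,318), riser at (210,290)), with the wrist clear above the case. I advance and grip.

```bash
python3 -m jog '[{"tx":0,"ty":-0.001,"tz":0.035,"ax":0,"ay":0,"az":0},{"tx":0,"ty":0,"tz":0.035,"ax":0,"ay":0,"az":0},{"tx":0,"ty":0,"tz":0.03,"ax":0,"ay":0,"az":0},{"tx":0,"ty":0,"tz":0.025,"ax":0,"ay":0,"az":0},{"tx":0,"ty":0,"tz":0.013,"ax":0,"ay":0,"az":0},{"tx":0,"ty":0,"tz":0,"ax":0,"ay":0,"az":0},{"tx":0,"ty":0,"tz":0,"ax":0,"ay":0,"az":0},{"tx":0,"ty":0,"tz":0,"ax":0,"ay":0,"az":0}]' 0
python3 -m jog '[{"tx":0,"ty":0,"tz":0,"ax":0,"ay":0,"az":0},{"tx":0,"ty":0,"tz":0,"ax":0,"ay":0,"az":0},{"tx":0,"ty":0,"tz":0,"ax":0,"ay":0,"az":0},{"tx":0,"ty":0,"tz":0,"ax":0,"ay":0,"az":0},{"tx":0,"ty":0,"tz":0,"ax":0,"ay":0,"az":0},{"tx":0,"ty":0,"tz":0,"ax":0,"ay":0,"az":0}]' 1 100
python3 -m jog '[{"tx":-0.03,"ty":0,"tz":-0.011,"ax":0,"ay":0,"az":0},{"tx":-0.04,"ty":0,"tz":-0.0145,"ax":0,"ay":0,"az":0},{"tx":-0.04,"ty":0,"tz":-0.0145,"ax":0,"ay":0,"az":0},{"tx":0,"ty":0,"tz":0,"ax":0,"ay":0,"az":0},{"tx":0,"ty":0,"tz":0,"ax":0,"ay":0,"az":0}]'
python3 - <<'E'
from h import *
s=r.get_state();print(s['qpos'].round(1))
go([.571,-.128,.16],Rt(20))
E
```

```text
time: 55.45
eef_pos: [0.5707, -0.1264, 0.0646]
tool_rot: [[-0.001, 1.0, 0.006], [0.344, 0.006, -0.939], [-0.939, 0.001, -0.344]]
ft_force: [0.2, 0.2, 0.1]
grip_width: 0.998
grip_force: 0.0
time: 56.05
eef_pos: [0.5705, -0.1278, 0.0648]
tool_rot: [[-0.001, 1.0, 0.004], [0.343, 0.005, -0.939], [-0.939, 0.001, -0.343]]
ft_force: [0.4, 2.2, 2.5]
grip_width: 0.68
grip_force: 107.3
time: 56.55
eef_pos: [0.5697, -0.1285, 0.1577]
tool_rot: [[-0.001, 1.0, 0.003], [0.344, 0.003, -0.939], [-0.939, 0.0, -0.344]]
ft_force: [-0.0, -0.1, -1.6]
grip_width: 0.681
grip_force: 107.2
[-12.2  32.5 -12.8 103.4  64.6  95.  -51.8]
shift tot [-0.0024  0.0016 -0.0016] rows>= 1; turn tot [0.0009 0.749  0.0013] rows>= 11
```

```bash
python3 -m jog '[{"tx":0,"ty":0,"tz":0,"ax":0,"ay":0.0625,"az":0},{"tx":0,"ty":0,"tz":0,"ax":0,"ay":0.0625,"az":0},{"tx":0,"ty":0,"tz":0,"ax":0,"ay":0.0625,"az":0},{"tx":0,"ty":0,"tz":0,"ax":0,"ay":0.0625,"az":0},{"tx":0,"ty":0,"tz":0,"ax":0,"ay":0.0625,"az":0},{"tx":0,"ty":0,"tz":0,"ax":0,"ay":0.0625,"az":0},{"tx":0,"ty":0,"tz":0,"ax":0,"ay":0.0625,"az":0},{"tx":0,"ty":0,"tz":0,"ax":0,"ay":0.0625,"az":0},{"tx":0,"ty":0,"tz":0,"ax":0,"ay":0.0625,"az":0},{"tx":0,"ty":0,"tz":0,"ax":0,"ay":0.0625,"az":0},{"tx":0,"ty":0,"tz":0,"ax":0,"ay":0.0625,"az":0},{"tx":0,"ty":0,"tz":0,"ax":0,"ay":0.0625,"az":0},{"tx":0,"ty":0,"tz":0,"ax":0,"ay":0,"az":0},{"tx":0,"ty":0,"tz":0,"ax":0,"ay":0,"az":0},{"tx":0,"ty":0,"tz":0,"ax":0,"ay":0,"az":0}]'
python3 - <<'E'
from h import *
s=r.get_state();print(s['qpos'].round(1))
go([.571,-.128,.0155],Rt(20))
E
```

```text
time: 58.05
eef_pos: [0.57, -0.1256, 0.1576]
tool_rot: [[-0.006, 1.0, -0.003], [0.94, 0.007, 0.342], [0.342, -0.001, -0.94]]
ft_force: [1.0, -0.3, -0.7]
grip_width: 0.682
grip_force: 107.2
[ 34.8  19.5 -16.8  93.5 -13.8  74.9  23.5]
shift tot [-0.0636  0.0014  0.1659] rows>= 3; turn tot [-0.0016 -0.0001  0.003 ] rows>= 1
```

```bash
python3 -m jog '[{"tx":-0.016,"ty":0,"tz":0.0415,"ax":0,"ay":0,"az":0.003},{"tx":-0.016,"ty":0,"tz":0.0415,"ax":0,"ay":0,"az":0},{"tx":-0.014,"ty":0,"tz":0.037,"ax":0,"ay":0,"az":0},{"tx":-0.01,"ty":0,"tz":0.026,"ax":0,"ay":0,"az":0},{"tx":-0.005,"ty":0,"tz":0.013,"ax":0,"ay":0,"az":0},{"tx":-0.0026,"ty":0,"tz":0.0069,"ax":0,"ay":0,"az":0},{"tx":0,"ty":0,"tz":0,"ax":0,"ay":0,"az":0},{"tx":0,"ty":0,"tz":0,"ax":0,"ay":0,"az":0},{"tx":0,"ty":0,"tz":0,"ax":0,"ay":0,"az":0}]'
python3 -m jog '[{"tx":0,"ty":0,"tz":0,"ax":0,"ay":0,"az":0},{"tx":0,"ty":0,"tz":0,"ax":0,"ay":0,"az":0},{"tx":0,"ty":0,"tz":0,"ax":0,"ay":0,"az":0},{"tx":0,"ty":0,"tz":0,"ax":0,"ay":0,"az":0},{"tx":0,"ty":0,"tz":0,"ax":0,"ay":0,"az":0},{"tx":0,"ty":0,"tz":-0.03,"ax":0,"ay":0,"az":0},{"tx":0,"ty":0,"tz":-0.05,"ax":0,"ay":0,"az":0},{"tx":0,"ty":0,"tz":-0.05,"ax":0,"ay":0,"az":0},{"tx":0,"ty":0,"tz":0,"ax":0,"ay":-0.056,"az":0},{"tx":0,"ty":0,"tz":0,"ax":0,"ay":-0.056,"az":0},{"tx":0,"ty":0,"tz":0,"ax":0,"ay":-0.055,"az":0},{"tx":-0.05,"ty":0,"tz":0,"ax":0,"ay":0,"az":0},{"tx":0,"ty":0,"tz":0,"ax":0,"ay":0,"az":0},{"tx":0,"ty":0,"tz":0,"ax":0,"ay":0,"az":0},{"tx":0,"ty":0,"tz":0,"ax":0,"ay":0,"az":0}]' 0
python3 - <<'E'
from look import *
go([.571,-.108,.12],Rz(0))
E
```

```text
time: 58.95
eef_pos: [0.5707, -0.1304, 0.0169]
tool_rot: [[0.001, 1.0, 0.0], [0.94, -0.001, 0.342], [0.342, -0.0, -0.94]]
ft_force: [0.7, 0.2, -2.2]
grip_width: 0.678
grip_force: 107.1
time: 60.45
eef_pos: [0.5698, -0.2058, 0.1135]
tool_rot: [[0.002, 1.0, -0.002], [1.0, -0.002, 0.001], [0.001, -0.002, -1.0]]
ft_force: [-0.0, -0.5, 1.3]
grip_width: 1.001
grip_force: 0.0
risers
([282, 103], [0.806, 0.0181, 0.0867, 0.0529], -77.5, 0.0446, 113)
([287, 129], [0.7508, 0.0051, 0.0977, 0.0365], -74.7, 0.0427, 99)
([429, 131], [0.7301, -0.3558, 0.0987, 0.0683], 79.0, 0.0347, 182)
([333, 195], [0.5719, -0.1105, 0.0878, 0.06], 89.6, 0.041, 811)
knife
([434, 133], [0.7296, -0.3757, 0.09, 0.0414], 32.0, 0.0237, 398)
([447, 226], [0.4844, -0.4055, 0.1984, 0.0361], -2.4, 0.0217, 941)
shift tot [ 0.122   0.0012 -0.008 ] rows>= 2; turn tot [-0.0012 -0.0003 -0.0009] rows>= 1
```

```bash
python3 -m jog '[{"tx":0.04,"ty":0.001,"tz":0,"ax":0,"ay":0,"az":0},{"tx":0.04,"ty":0.001,"tz":0,"ax":0,"ay":0,"az":0},{"tx":0.0391,"ty":0,"tz":0,"ax":0,"ay":0,"az":0},{"tx":0,"ty":0,"tz":0,"ax":0,"ay":0,"az":0},{"tx":0,"ty":0,"tz":0,"ax":0,"ay":0,"az":0},{"tx":0,"ty":0,"tz":0.04,"ax":0,"ay":0,"az":0},{"tx":0,"ty":0,"tz":0.04,"ax":0,"ay":0,"az":0},{"tx":0,"ty":0,"tz":0.03,"ax":0,"ay":0,"az":0},{"tx":0,"ty":0,"tz":0.01,"ax":0,"ay":0,"az":0},{"tx":0,"ty":0,"tz":0,"ax":0,"ay":0,"az":0},{"tx":0,"ty":0,"tz":0,"ax":0,"ay":0,"az":0}]' 0
python3 -m jog '[{"tx":0,"ty":0,"tz":0,"ax":0,"ay":0,"az":0},{"tx":0,"ty":0,"tz":0,"ax":0,"ay":0,"az":0},{"tx":0,"ty":0,"tz":0,"ax":0,"ay":0,"az":0},{"tx":0,"ty":0,"tz":0,"ax":0,"ay":0,"az":0},{"tx":0,"ty":0,"tz":0,"ax":0,"ay":0,"az":0},{"tx":0,"ty":0,"tz":0,"ax":0,"ay":0,"az":0}]' 1 60
python3 -m jog '[{"tx":0,"ty":0,"tz":-0.03,"ax":0,"ay":0,"az":0},{"tx":0,"ty":0,"tz":-0.05,"ax":0,"ay":0,"az":0},{"tx":0,"ty":0,"tz":-0.05,"ax":0,"ay":0,"az":0},{"tx":0,"ty":0,"tz":-0.05,"ax":0,"ay":0,"az":0},{"tx":0,"ty":0,"tz":0,"ax":0,"ay":0,"az":0.0375},{"tx":0,"ty":0,"tz":0,"ax":0,"ay":0,"az":0.0375},{"tx":0,"ty":0,"tz":0,"ax":0,"ay":0,"az":0},{"tx":0,"ty":0,"tz":0,"ax":0,"ay":0,"az":0},{"tx":0,"ty":0,"tz":0,"ax":0,"ay":0,"az":0}]'
python3 - <<'E'
from h import *
go([.5357,.2097,.16],Rz(-9))
E
```

```text
time: 61.6
eef_pos: [0.5724, -0.1116, 0.0188]
tool_rot: [[0.003, 1.0, -0.0], [1.0, -0.003, -0.001], [-0.001, -0.0, -1.0]]
ft_force: [1.2, 0.1, 0.6]
grip_width: 1.001
grip_force: 0.0
time: 62.2
eef_pos: [0.5729, -0.1112, 0.0195]
tool_rot: [[0.002, 1.0, 0.001], [1.0, -0.002, -0.001], [-0.001, 0.001, -1.0]]
ft_force: [-0.7, -0.1, 6.5]
grip_width: 0.681
grip_force: 66.9
time: 63.1
eef_pos: [0.5715, -0.1108, 0.1612]
tool_rot: [[0.157, 0.988, -0.003], [0.988, -0.157, 0.0], [-0.0, -0.003, -1.0]]
ft_force: [0.3, -0.3, -1.0]
grip_width: 0.687
grip_force: 66.1
shift tot [ 0.3886 -0.1071  0.0017] rows>= 7; turn tot [-0.0014  0.0002 -0.0003] rows>= 1
```

```bash
python3 -m jog '[{"tx":0.0486,"ty":-0.0134,"tz":0,"ax":0,"ay":0,"az":0},{"tx":0.0486,"ty":-0.0134,"tz":0,"ax":0,"ay":0,"az":0},{"tx":0.0486,"ty":-0.0134,"tz":0,"ax":0,"ay":0,"az":0},{"tx":0.0486,"ty":-0.0134,"tz":0,"ax":0,"ay":0,"az":0},{"tx":0.0486,"ty":-0.0134,"tz":0,"ax":0,"ay":0,"az":0},{"tx":0.0486,"ty":-0.0134,"tz":0,"ax":0,"ay":0,"az":0},{"tx":0.0486,"ty":-0.0134,"tz":0,"ax":0,"ay":0,"az":0},{"tx":0.0486,"ty":-0.0134,"tz":0,"ax":0,"ay":0,"az":0},{"tx":0,"ty":0,"tz":0,"ax":0,"ay":0,"az":0},{"tx":0,"ty":0,"tz":0,"ax":0,"ay":0,"az":0},{"tx":0,"ty":0,"tz":0,"ax":0,"ay":0,"az":0},{"tx":0,"ty":0,"tz":0,"ax":0,"ay":0,"az":0}]'
python3 - <<'E'
from h import *
go([.5357,.2097,.026],Rz(-9))
E
```

```text
time: 64.3
eef_pos: [0.5369, 0.2079, 0.1615]
tool_rot: [[0.161, 0.987, -0.002], [0.987, -0.161, -0.001], [-0.001, -0.002, -1.0]]
ft_force: [1.0, -0.3, -1.1]
grip_width: 0.684
grip_force: 66.1
shift tot [ 0.0022 -0.0015  0.1693] rows>= 3; turn tot [-0.001   0.0006 -0.0022] rows>= 1
```

```bash
python3 -m jog '[{"tx":0.0022,"ty":-0.0015,"tz":0.04,"ax":0,"ay":0,"az":-0.002},{"tx":0,"ty":0,"tz":0.04,"ax":0,"ay":0,"az":0},{"tx":0,"ty":0,"tz":0.03,"ax":0,"ay":0,"az":0},{"tx":0,"ty":0,"tz":0.02,"ax":0,"ay":0,"az":0},{"tx":0,"ty":0,"tz":0.015,"ax":0,"ay":0,"az":0},{"tx":0,"ty":0,"tz":0.01,"ax":0,"ay":0,"az":0},{"tx":0,"ty":0,"tz":0.008,"ax":0,"ay":0,"az":0},{"tx":0,"ty":0,"tz":0.0055,"ax":0,"ay":0,"az":0},{"tx":0,"ty":0,"tz":0,"ax":0,"ay":0,"az":0},{"tx":0,"ty":0,"tz":0,"ax":0,"ay":0,"az":0},{"tx":0,"ty":0,"tz":0,"ax":0,"ay":0,"az":0}]'
python3 -m jog '[{"tx":0,"ty":0,"tz":0,"ax":0,"ay":0,"az":0},{"tx":0,"ty":0,"tz":0,"ax":0,"ay":0,"az":0},{"tx":0,"ty":0,"tz":0,"ax":0,"ay":0,"az":0},{"tx":0,"ty":0,"tz":0,"ax":0,"ay":0,"az":0},{"tx":0,"ty":0,"tz":0,"ax":0,"ay":0,"az":0},{"tx":0,"ty":0,"tz":-0.02,"ax":0,"ay":0,"az":0},{"tx":0,"ty":0,"tz":-0.05,"ax":0,"ay":0,"az":0},{"tx":0,"ty":0,"tz":-0.05,"ax":0,"ay":0,"az":0},{"tx":0,"ty":0,"tz":-0.05,"ax":0,"ay":0,"az":0},{"tx":-0.05,"ty":0,"tz":0,"ax":0,"ay":0,"az":0},{"tx":-0.05,"ty":0,"tz":0,"ax":0,"ay":0,"az":0},{"tx":-0.05,"ty":0,"tz":0,"ax":0,"ay":0,"az":0},{"tx":-0.05,"ty":0,"tz":0,"ax":0,"ay":0,"az":0},{"tx":-0.05,"ty":0,"tz":0,"ax":0,"ay":0,"az":0},{"tx":0,"ty":0,"tz":0,"ax":0,"ay":0,"az":0},{"tx":0,"ty":0,"tz":0,"ax":0,"ay":0,"az":0},{"tx":0,"ty":0,"tz":0,"ax":0,"ay":0,"az":0}]' 0.15
cat > case.py <<'E'
from look import *
P=W.reshape(-1,3);u=np.array([np.cos(np.radians(-9)),np.sin(np.radians(-9))]);n=np.array([-u[1],u[0]])
q=P[:,:2]-np.array([.5348,.2043]);a=q@u;b=q@n
for lo,hi in((.05,.15),(-.05,.05)):
    k=(b>-.05)&(b<.06)&(a>lo)&(a<hi)&(P[:,2]>.035)&(P[:,2]<.057)
    if k.any(): print('riser a,b',np.round([a[k].min(),a[k].max(),b[k].min(),b[k].max()],4),np.round(np.percentile(P[k,2],[5,50,95]),4))
k=(abs(a)<.14)&(b>.06)&(b<.3)&(P[:,2]>.09)&(P[:,2]<.25);print('lid',np.pi/2+np.arctan(np.polyfit(P[k,2],b[k],1)[0]) if k.sum()>50 else 0)
E
python3 case.py
```

```text
time: 65.4
eef_pos: [0.5357, 0.2119, 0.0275]
tool_rot: [[0.154, 0.988, -0.001], [0.988, -0.154, 0.0], [0.0, -0.001, -1.0]]
ft_force: [-0.5, -0.3, -1.8]
grip_width: 0.685
grip_force: 66.2
time: 67.1
eef_pos: [0.505, 0.0157, 0.1638]
tool_rot: [[0.153, 0.988, -0.001], [0.988, -0.153, 0.001], [0.0, -0.001, -1.0]]
ft_force: [0.2, 0.5, -0.2]
grip_width: 0.847
grip_force: 0.0
risers
([281, 104], [0.8076, 0.0234, 0.092, 0.0364], -70.6, 0.0453, 121)
([289, 129], [0.7488, 0.0029, 0.0945, 0.0314], -72.1, 0.0417, 84)
([428, 138], [0.7143, -0.3532, 0.0974, 0.0972], 65.1, 0.0348, 263)
knife
([433, 139], [0.7132, -0.3696, 0.0987, 0.0628], -1.7, 0.0238, 555)
([447, 226], [0.4845, -0.4059, 0.1987, 0.0366], -2.0, 0.0212, 960)
riser a,b [ 0.0622  0.1224 -0.0392  0.0517] [0.0432 0.0472 0.0505]
riser a,b [-0.0295  0.0305 -0.0368  0.0541] [0.044  0.0472 0.0505]
lid 2.175395437209405
```

Both risers are seated. I go over the lid with the fingers shut, to push it closed from behind.

```bash
python3 -m jog '[{"tx":0,"ty":0,"tz":-0.05,"ax":0,"ay":0,"az":0},{"tx":0,"ty":0,"tz":-0.05,"ax":0,"ay":0,"az":0},{"tx":0,"ty":0,"tz":-0.05,"ax":0,"ay":0,"az":0},{"tx":0,"ty":0,"tz":-0.045,"ax":0,"ay":0,"az":0},{"tx":0.048,"ty":0,"tz":0,"ax":0,"ay":0,"az":0},{"tx":0.048,"ty":0,"tz":0,"ax":0,"ay":0,"az":0},{"tx":0.048,"ty":0,"tz":0,"ax":0,"ay":0,"az":0},{"tx":0.048,"ty":0,"tz":0,"ax":0,"ay":0,"az":0},{"tx":0.048,"ty":0,"tz":0,"ax":0,"ay":0,"az":0},{"tx":0.048,"ty":0,"tz":0,"ax":0,"ay":0,"az":0},{"tx":0.048,"ty":0,"tz":0,"ax":0,"ay":0,"az":0},{"tx":0.048,"ty":0,"tz":0,"ax":0,"ay":0,"az":0},{"tx":0.048,"ty":0,"tz":0,"ax":0,"ay":0,"az":0},{"tx":0.048,"ty":0,"tz":0,"ax":0,"ay":0,"az":0},{"tx":0.046,"ty":0,"tz":0,"ax":0,"ay":0,"az":0},{"tx":0,"ty":0,"tz":0,"ax":0,"ay":0,"az":0},{"tx":0,"ty":0,"tz":0,"ax":0,"ay":0,"az":0},{"tx":0,"ty":0,"tz":0,"ax":0,"ay":0,"az":0}]' 1 40
python3 - <<'E'
from case import *
s=r.get_state();print(s['qpos'].round(1));p=np.array(s['eef_pos']);print('ab',(p[:2]-[.5348,.2043])@u,(p[:2]-[.5348,.2043])@n)
k=(abs(a)<.14)&(b>.06)&(b<.2)&(P[:,2]>.09)&(P[:,2]<.22);print('lid edge b',np.percentile(b[k],99),np.percentile(P[k,2],99))
go([.5707,.4315,.165],Rz(-9))
E
```

```text
time: 68.95
eef_pos: [0.5699, 0.4295, 0.319]
tool_rot: [[0.154, 0.988, -0.002], [0.988, -0.154, -0.001], [-0.001, -0.002, -1.0]]
ft_force: [-0.4, -0.4, 0.5]
grip_width: 0.002
grip_force: 0.0
risers
([282, 103], [0.8103, 0.0196, 0.077, 0.0463], -76.7, 0.0419, 86)
([289, 129], [0.7481, 0.0034, 0.0936, 0.0301], -73.1, 0.0437, 84)
([427, 138], [0.7135, -0.3524, 0.0978, 0.0966], -0.5, 0.0351, 264)
knife
([433, 139], [0.7133, -0.3693, 0.0978, 0.0627], -0.7, 0.0239, 553)
([447, 226], [0.4843, -0.4064, 0.1978, 0.0361], -1.4, 0.0218, 956)
riser a,b [ 0.0623  0.1226 -0.0393  0.0519] [0.0431 0.0472 0.0506]
riser a,b [-0.0295  0.0307 -0.0375  0.054 ] [0.0436 0.0472 0.0505]
lid 2.1747254476544455
[-18.9  28.6 -32.6  62.8  15.   92.5 -56.5]
ab -8.979473180854006e-05 0.22743704605530324
lid edge b 0.1537551527276449 0.18242407120331194
shift tot [0.0034 0.0002 0.1929] rows>= 4; turn tot [-0.0006  0.0004  0.0005] rows>= 1
```

```bash
python3 -m jog '[{"tx":0,"ty":0,"tz":0.05,"ax":0,"ay":0,"az":0},{"tx":0,"ty":0,"tz":0.05,"ax":0,"ay":0,"az":0},{"tx":0,"ty":0,"tz":0.05,"ax":0,"ay":0,"az":0},{"tx":0,"ty":0,"tz":0.045,"ax":0,"ay":0,"az":0},{"tx":0,"ty":0,"tz":0,"ax":0,"ay":0,"az":0},{"tx":0,"ty":0,"tz":0,"ax":0,"ay":0,"az":0},{"tx":-0.02,"ty":0,"tz":0,"ax":0,"ay":0,"az":0},{"tx":-0.02,"ty":0,"tz":0,"ax":0,"ay":0,"az":0},{"tx":-0.015,"ty":0,"tz":0,"ax":0,"ay":0,"az":0},{"tx":-0.01,"ty":0,"tz":0,"ax":0,"ay":0,"az":0},{"tx":-0.01,"ty":0,"tz":0,"ax":0,"ay":0,"az":0},{"tx":-0.01,"ty":0,"tz":0,"ax":0,"ay":0,"az":0},{"tx":-0.01,"ty":0,"tz":0,"ax":0,"ay":0,"az":0},{"tx":-0.01,"ty":0,"tz":0,"ax":0,"ay":0,"az":0},{"tx":0,"ty":0,"tz":0,"ax":0,"ay":0,"az":0}]'
python3 - <<'E'
from case import *
s=r.get_state();p=np.array(s['eef_pos']);print('ab',(p[:2]-[.5348,.2043])@u,(p[:2]-[.5348,.2043])@n)
E
```

```text
time: 70.5
eef_pos: [0.5567, 0.3457, 0.163]
tool_rot: [[0.155, 0.988, -0.002], [0.988, -0.155, -0.001], [-0.001, -0.002, -1.0]]
ft_force: [0.3, 1.8, 1.0]
grip_width: -0.002
grip_force: 0.7
risers
([282, 104], [0.8021, 0.0229, 0.0842, 0.0366], -68.4, 0.0423, 82)
([290, 130], [0.7447, 0.0014, 0.0821, 0.0217], -70.4, 0.0446, 92)
([427, 138], [0.7139, -0.3529, 0.0985, 0.0969], -64.4, 0.0349, 270)
knife
([433, 139], [0.7135, -0.3694, 0.0984, 0.0639], -1.5, 0.024, 552)
([447, 226], [0.4843, -0.4061, 0.1981, 0.0366], -1.7, 0.0214, 951)
riser a,b [ 0.062   0.1226 -0.039   0.0524] [0.0434 0.0473 0.0506]
riser a,b [-0.0295  0.0306 -0.0378  0.054 ] [0.0439 0.0473 0.0506]
lid 1.965756932210093
ab -0.0005620489152020395 0.14303933158494256
```

```bash
python3 -m jog '[{"tx":-0.01,"ty":0,"tz":0,"ax":0,"ay":0,"az":0},{"tx":-0.01,"ty":0,"tz":0,"ax":0,"ay":0,"az":0},{"tx":-0.01,"ty":0,"tz":0,"ax":0,"ay":0,"az":0},{"tx":-0.01,"ty":0,"tz":0,"ax":0,"ay":0,"az":0},{"tx":-0.01,"ty":0,"tz":0,"ax":0,"ay":0,"az":0},{"tx":-0.01,"ty":0,"tz":0,"ax":0,"ay":0,"az":0},{"tx":-0.01,"ty":0,"tz":0,"ax":0,"ay":0,"az":0},{"tx":-0.009,"ty":0,"tz":0,"ax":0,"ay":0,"az":0},{"tx":-0.009,"ty":0,"tz":0,"ax":0,"ay":0,"az":0},{"tx":-0.009,"ty":0,"tz":0,"ax":0,"ay":0,"az":0},{"tx":-0.009,"ty":0,"tz":0,"ax":0,"ay":0,"az":0},{"tx":-0.009,"ty":0,"tz":0,"ax":0,"ay":0,"az":0},{"tx":-0.009,"ty":0,"tz":0,"ax":0,"ay":0,"az":0},{"tx":-0.009,"ty":0,"tz":0,"ax":0,"ay":0,"az":0},{"tx":-0.009,"ty":0,"tz":0,"ax":0,"ay":0,"az":0},{"tx":-0.0088,"ty":0,"tz":0.004,"ax":0,"ay":0,"az":0},{"tx":-0.0088,"ty":0,"tz":0.004,"ax":0,"ay":0,"az":0},{"tx":-0.0088,"ty":0,"tz":0.004,"ax":0,"ay":0,"az":0},{"tx":-0.0088,"ty":0,"tz":0.004,"ax":0,"ay":0,"az":0},{"tx":0,"ty":0,"tz":0,"ax":0,"ay":0,"az":0}]'
python3 - <<'E'
from h import *
u=np.array([np.cos(np.radians(-9)),np.sin(np.radians(-9))]);n=np.array([-u[1],u[0]])
p=np.array(r.get_state()['eef_pos']);print('ab',(p[:2]-[.5348,.2043])@u,(p[:2]-[.5348,.2043])@n)
s=snap('scene');W=cloud(s).reshape(-1,3);cv2.imwrite('pics/s11.png',s['frame'][:,:,::-1])
q=W[:,:2]-np.array([.5348,.2043]);a=q@u;b=q@n
k=(a>.07)&(a<.15)&(b<.062)&(b>-.1)&(W[:,2]>.055)&(W[:,2]<.22)
print(k.sum(),'lid',np.median(np.arctan2(W[k,2]-.064,.0705-b[k])))
E
```

```text
time: 72.55
eef_pos: [0.5345, 0.2048, 0.1493]
tool_rot: [[0.156, 0.988, -0.003], [0.988, -0.156, -0.002], [-0.002, -0.003, -1.0]]
ft_force: [0.4, -1.0, 0.6]
grip_width: 0.001
grip_force: 0.0
ab -0.0004216852518932583 0.0004384227584101364
2780 lid 0.8379115498303189
```

```bash
python3 -m jog '[{"tx":-0.0049,"ty":0,"tz":0.0063,"ax":0,"ay":0,"az":0},{"tx":-0.0049,"ty":0,"tz":0.0063,"ax":0,"ay":0,"az":0},{"tx":-0.0049,"ty":0,"tz":0.0063,"ax":0,"ay":0,"az":0},{"tx":-0.0049,"ty":0,"tz":0.0063,"ax":0,"ay":0,"az":0},{"tx":-0.0049,"ty":0,"tz":0.0063,"ax":0,"ay":0,"az":0},{"tx":-0.0049,"ty":0,"tz":0.0063,"ax":0,"ay":0,"az":0},{"tx":-0.0049,"ty":0,"tz":0.0063,"ax":0,"ay":0,"az":0},{"tx":-0.0016,"ty":0,"tz":0.006,"ax":0,"ay":0,"az":0},{"tx":-0.0016,"ty":0,"tz":0.006,"ax":0,"ay":0,"az":0},{"tx":-0.0016,"ty":0,"tz":0.006,"ax":0,"ay":0,"az":0},{"tx":-0.0016,"ty":0,"tz":0.006,"ax":0,"ay":0,"az":0},{"tx":-0.0016,"ty":0,"tz":0.006,"ax":0,"ay":0,"az":0},{"tx":-0.0016,"ty":0,"tz":0.006,"ax":0,"ay":0,"az":0},{"tx":-0.0016,"ty":0,"tz":0.006,"ax":0,"ay":0,"az":0},{"tx":-0.0016,"ty":0,"tz":0.006,"ax":0,"ay":0,"az":0},{"tx":-0.0016,"ty":0,"tz":0.004,"ax":0,"ay":0,"az":0},{"tx":0,"ty":0,"tz":0,"ax":0,"ay":0,"az":0},{"tx":0,"ty":0,"tz":0,"ax":0,"ay":0,"az":0}]'
cat > lid.py <<'E'
from h import *
u=np.array([np.cos(np.radians(-9)),np.sin(np.radians(-9))]);n=np.array([-u[1],u[0]])
W=cloud(snap('scene')).reshape(-1,3)
q=W[:,:2]-np.array([.5348,.2043]);a=q@u;b=q@n
k=(abs(a)>.05)&(abs(a)<.15)&(b<.06)&(b>-.07)&(W[:,2]>.06)&(W[:,2]<.1)
print(k.sum(),'lid',-np.arctan(np.polyfit(b[k],W[k,2],1)[0]),np.median(W[k,2]))
E
python3 lid.py
```

```text
time: 74.4
eef_pos: [0.5285, 0.1682, 0.0732]
tool_rot: [[0.154, 0.988, -0.002], [0.988, -0.154, -0.0], [-0.001, -0.002, -1.0]]
ft_force: [0.7, -0.7, -0.5]
grip_width: -0.001
grip_force: 0.0
4403 lid 0.0346709066379495 0.07210429922068651
```

Down a few millimetres more until it is firmly shut.

```bash
python3 -m jog '[{"tx":0,"ty":0,"tz":0.003,"ax":0,"ay":0,"az":0},{"tx":0,"ty":0,"tz":0.003,"ax":0,"ay":0,"az":0},{"tx":0,"ty":0,"tz":0.002,"ax":0,"ay":0,"az":0},{"tx":0,"ty":0,"tz":0,"ax":0,"ay":0,"az":0},{"tx":0,"ty":0,"tz":0,"ax":0,"ay":0,"az":0}]'; python3 lid.py
```

```text
time: 74.95
eef_pos: [0.5289, 0.1683, 0.0681]
tool_rot: [[0.154, 0.988, -0.001], [0.988, -0.154, -0.001], [-0.001, -0.001, -1.0]]
ft_force: [-2.5, -2.0, 8.0]
grip_width: 0.001
grip_force: 4.1
4245 lid -0.0022049769081658485 0.06963304016900362
```

Shut, with 8 N of contact. I retreat straight up and check.

```bash
python3 -m jog '[{"tx":0,"ty":0,"tz":-0.01,"ax":0,"ay":0,"az":0},{"tx":0,"ty":0,"tz":-0.04,"ax":0,"ay":0,"az":0},{"tx":0,"ty":0,"tz":-0.05,"ax":0,"ay":0,"az":0},{"tx":0,"ty":0,"tz":-0.05,"ax":0,"ay":0,"az":0},{"tx":0,"ty":0,"tz":-0.05,"ax":0,"ay":0,"az":0},{"tx":0,"ty":0,"tz":0,"ax":0,"ay":0,"az":0},{"tx":0,"ty":0,"tz":0,"ax":0,"ay":0,"az":0},{"tx":0,"ty":0,"tz":0,"ax":0,"ay":0,"az":0},{"tx":0,"ty":0,"tz":0,"ax":0,"ay":0,"az":0},{"tx":0,"ty":0,"tz":0,"ax":0,"ay":0,"az":0}]'; python3 lid.py; python3 look.py; python3 -c "
from h import *
snap('scene','s12')"
```

```text
time: 76.0
eef_pos: [0.5283, 0.1681, 0.2255]
tool_rot: [[0.154, 0.988, -0.004], [0.988, -0.154, -0.0], [-0.001, -0.004, -1.0]]
ft_force: [-0.1, 0.6, 0.2]
grip_width: -0.0
grip_force: 0.0
4248 lid -0.0030062896813972473 0.069588594756055
risers
([286, 104], [0.805, 0.0076, 0.0895, 0.0529], -89.6, 0.0436, 104)
([290, 129], [0.7482, -0.0021, 0.0892, 0.0263], -65.6, 0.0422, 72)
([427, 138], [0.7141, -0.353, 0.097, 0.0963], 62.1, 0.0349, 268)
knife
([433, 139], [0.7133, -0.3696, 0.0978, 0.0633], -1.0, 0.0242, 551)
([447, 226], [0.4844, -0.4059, 0.1986, 0.0366], -1.6, 0.0217, 946)
```

View pics/s12.png

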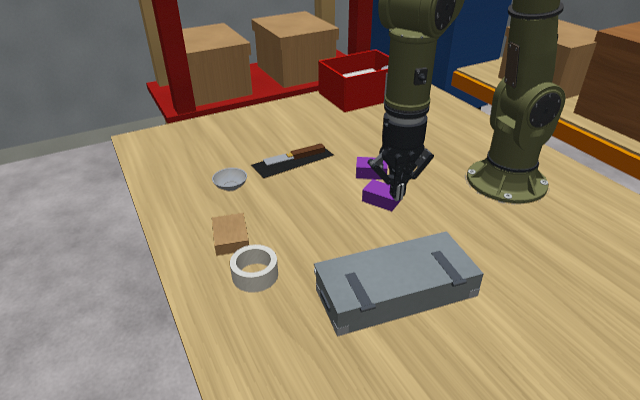

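The lid is shut (398,280), the knife lies flat on its mat (292,157), the tape roll, carton and dish are where they started, and the arm is clear.

```bash
python3 -c "
from cell import r
print(r.hand_in())"
```

```text
the job is handed in; nothing more can be done
None
```

I've handed the job in; no verdict came back, but my last checks showed the lid prised open with the knife and now fully shut, both risers seated socket down in their own pockets, the knife flat on its mat, and the tape roll, carton and dish where they started.

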